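# Lock the parcel scanners' batteries away to charge

### The job

Put every scanner battery lying on the counter into the charging box, each flat and fully down in a pocket of its own. Then shut the lid completely, fit the square key fully onto the lock's spindle and turn it clockwise as far as it goes to lock the box, and finally take the key off and stand it back on its socket in the key tray. Leave the tape roll, stapler, mug and carton where they are.

Things in the scene. Friction and masses are not known exactly. Their poses are not given: they have to be found in the camera images.
- box: Grey steel charging box, fixed. Outside 228 (x) x 170 (y) mm, rim 66 mm high, walls 6 mm. A white insert fills it wall to wall, flat top 40 mm above the counter, with six pockets (centres at x = -70, 0, 70, y = 34, -34 mm), each 60 (x) x 42 (y) mm, 12 mm deep, dark floors, small lead-in. Origin: centre of the underside, z up; the lid is hinged along the -y side.
- pocket1 (a point): Centre of the floor of pocket 1 of the charging box, 28 mm above the counter (12 mm below the insert's top, 38 mm below the box rim); axes as the box's: the pocket's 60 mm side lies along x, its 42 mm side along y.
- pocket2 (a point): Centre of the floor of pocket 2 of the charging box, 28 mm above the counter (12 mm below the insert's top, 38 mm below the box rim); axes as the box's: the pocket's 60 mm side lies along x, its 42 mm side along y.
- pocket3 (a point): Centre of the floor of pocket 3 of the charging box, 28 mm above the counter (12 mm below the insert's top, 38 mm below the box rim); axes as the box's: the pocket's 60 mm side lies along x, its 42 mm side along y.
- pocket4 (a point): Centre of the floor of pocket 4 of the charging box, 28 mm above the counter (12 mm below the insert's top, 38 mm below the box rim); axes as the box's: the pocket's 60 mm side lies along x, its 42 mm side along y.
- pocket5 (a point): Centre of the floor of pocket 5 of the charging box, 28 mm above the counter (12 mm below the insert's top, 38 mm below the box rim); axes as the box's: the pocket's 60 mm side lies along x, its 42 mm side along y.
- pocket6 (a point): Centre of the floor of pocket 6 of the charging box, 28 mm above the counter (12 mm below the insert's top, 38 mm below the box rim); axes as the box's: the pocket's 60 mm side lies along x, its 42 mm side along y.
- lid (a joint): Lid angle, rad: 0 shut; starts standing open at 1.8 to 2.05, leaning back past upright. Lid 232 mm wide along the hinge, 177 mm from hinge to free edge, 6 mm thick, with a 10 mm lip turned down at the free edge. Stiff hinge (about 0.5 N m): it stays where it is left and must be pushed all the way down, with 3 to 8 N at the free edge.
- lid_hinge (a point): Middle of the lid's hinge line, on the box's -y top edge, 66 mm above the counter. x lies along the hinge line; the frame turns with the lid: y points from the hinge to the free edge, z out of the lid's outer face (up when shut).
- lid_edge (a point): Middle of the lid's free edge, on its outer face, 174 mm from the hinge. Axes as lid_hinge. With the lid shut the outer face is 72 mm above the counter.
- lock (a joint): Angle of the lock spindle, rad: 0 to 0.15 at the start (unlocked), turns clockwise seen from above the shut lid to a stop at 1.57 (locked). Stiff at about 0.1 N m, stays where it is left; once turned, its tongue holds the lid shut.
- lock_seat (a point): Foot of the lock's 10 mm square, 16 mm tall spindle (top 3 mm stepped in to 7.6 mm), on the lid's outer face, on its centre line 125 mm from the hinge: centre of the face of a round plate (38 mm across, 3 mm proud of the lid) on which the seated key rests. x, y square to the flats, turning with it; z along the spindle (up when shut, then 75 mm above the counter).
- key: Cast metal square key, 140 g, standing in the key tray. Socket: 26 mm square block, 30 mm tall, a 12 mm square bore from below, 24 mm deep, sides along x and y. On it a wing to grip: 64 mm long (x), 10 mm thick (y), from 30 to 52 mm above the origin. Origin: centre of the underside (bore mouth), z up. Fits the spindle at any of four quarter turns, about 0.2 rad of play.
- key_tray: Black square tray for the key, fixed to the counter, 110 x 110 mm, walls 4 mm thick and 16 mm high, floor 4 mm thick. Origin: centre of the underside, z up.
- pack1: Scanner battery: grey plastic block 54 mm long (x), 36 mm wide (y), 24 mm tall (z), about 85 g, pale blank label on its top and brass contacts at one end, lying flat on the counter (absent in some starts). Origin: centre of the underside, z up. It goes flat into a pocket, either way round lengthwise, and then stands 12 mm proud of the insert.
- pack2: Scanner battery: grey plastic block 54 mm long (x), 36 mm wide (y), 24 mm tall (z), about 85 g, pale blank label on its top and brass contacts at one end, lying flat on the counter (absent in some starts). Origin: centre of the underside, z up. It goes flat into a pocket, either way round lengthwise, and then stands 12 mm proud of the insert.
- pack3: Scanner battery: grey plastic block 54 mm long (x), 36 mm wide (y), 24 mm tall (z), about 85 g, pale blank label on its top and brass contacts at one end, lying flat on the counter (absent in some starts). Origin: centre of the underside, z up. It goes flat into a pocket, either way round lengthwise, and then stands 12 mm proud of the insert.
- pack4: Scanner battery: grey plastic block 54 mm long (x), 36 mm wide (y), 24 mm tall (z), about 85 g, pale blank label on its top and brass contacts at one end, lying flat on the counter (absent in some starts). Origin: centre of the underside, z up. It goes flat into a pocket, either way round lengthwise, and then stands 12 mm proud of the insert.
- pack5: Scanner battery: grey plastic block 54 mm long (x), 36 mm wide (y), 24 mm tall (z), about 85 g, pale blank label on its top and brass contacts at one end, lying flat on the counter (absent in some starts). Origin: centre of the underside, z up. It goes flat into a pocket, either way round lengthwise, and then stands 12 mm proud of the insert.
- tape_roll: Bystander: roll of packing tape lying flat, 92 mm across, 48 mm tall. Origin: centre of the underside.
- stapler: Bystander: black stapler, 135 x 34 mm, 38 mm tall. Origin: centre of the underside.
- mug: Bystander: white mug, 82 mm across, 92 mm tall, to the right of the charging box. Origin: centre of the underside.
- carton: Bystander: small cardboard carton, 120 x 160 mm, 70 mm tall. Origin: centre of the underside.
Not all that is in view belongs to the job. What is shaped like the key but pink is not meant.

How it is judged:
By the outcome, as a careful person would: the job done as asked, in the order asked, and still so for the second after the job is handed in, with the robot touching nothing.
Of pack1, pack2, pack3, pack4, pack5 only 3 to 5 are there at a start; the rules pass over those that are not, and their reading is None.
At some moment in a run one of pack1, pack2, pack3, pack4, pack5 may be knocked a few centimetres aside while the robot is not near it.
It also fails if it takes over 210 s, if anything falls off the work surface, if the arm or the gripper's body presses on something with over 40 N, if the wrist force passes 120 N, or if a joint passes its speed limit or range.

### The arm

A 6-joint arm with a two-finger parallel gripper is mounted at the origin on the work surface. World frame = base frame: x ahead of the robot, y to its left, z up, the work surface at z = 0. Lengths are in m, angles in rad, forces in N, time in s.
With the tool pointing down it reaches from about 0.275 to 0.85 m from the base axis. Payload 5.2 kg.
Tool frame: the origin (TCP) lies at the very end of the fingers, on their centre line; the grasp point (between the pads) lies 19 mm behind it; z points along the fingers, x is the direction in which the jaws open and shut, and the axes are right-handed (so a half turn about z gives the same grasp; the last joint's range is limited). The gripper opens to 85 mm and grips with 20 to 120 N. Pads are 22 mm wide; open, the fingers measure 114 mm over their backs; the gripper's body (76 mm by 85 mm) begins 54 mm behind the grasp point. The pads swing forward as they close: fully open they stand 13 mm farther back than shut.
Start: joints at [1.143, 0.259, 1.535, -0, 1.348, -0.203], TCP at [0.123, 0.536, 0.231] pointing down, gripper open.
Joint ranges: [-3.14, 3.14], [-0.91, 2.08], [0.19, 2.58], [-1.22, 4.36], [0.22, 2.71], [-3.12, 3.12]. Speed limits (rad/s): [2.57, 2.57, 3.14, 3.14, 3.14, 3.14].

### API

Orientations are given as a rotation vector (axis times angle).
In Python, from cell import bot gives the robot as it stands. The module is installed in compiled form; this text tells all that it offers.
- The arm moves only by the tool jog_arm, never from a script. Its argument "series" is text: rows parted by semicolons, each of 4 numbers parted by spaces: the shift along the tool's x, y, z in units of 40 mm (1.0 is 40 mm), then the turn about the tool's z in rad. A call has 1 to 5 rows; each row shifts and turns the commanded pose from where the row before left it, along the tool's axes as they then stand; what a row does not reach is not made up. A row lasts 1/8 s, in which the tool goes at most 62.5 mm and 10.7 degrees, less where a joint would pass 70% of its speed; a pose out of reach is approached as far as the arm can. A call is refused whole if a number of a shift passes 1 or a number of a turn 0.188, either way. A call with a gripper value outside its range is refused whole. "fingers" is the opening, from 0 (shut) to 1 (fully open), set as the call begins (left out, the last holds). The fingers move at their own pace and stop on an object; the grip force is fixed at half the most. Time passes only in rows, so rows that do not move let the fingers close. It gives the time, the measured TCP pose, the force and the opening at its end, in the units of the state.
- bot.state(): the state, without advancing time (a new reading comes with each control period).
- bot.grab_frame(name): name is "scene" or "top" or "wrist"; returns a dict with "frame" (420x560x3 uint8, blue, green, red), "range_z" (420x560 float32, m along the optical axis (not along the pixel's ray), 0 where there is no reading), "intrinsics" (3x3 intrinsics, pixels), "rvec" (rotation vector, rad) and "tvec" (3), from world to camera coordinates, as OpenCV has them; the wrist camera has in their place "mount" (4x4, takes a point from camera to tool coordinates, whose origin is the TCP and whose axes are the tool frame's). Camera axes: x right, y down, z forward; pixel columns grow to the right and rows downward; lengths in m; the calibration is good to about 2 mm. A picture is of the moment at which its call begins: read the wrist's pose just before it.
- bot.job_done(): hands the job in, once; it reports no verdict.
The state is a dict: "clock": time; "joint_pos": joint angles; "dq": joint speeds; "joint_efforts": joint torques, N m; "tcp_pos": TCP position; "ee_rot": TCP orientation; "force": force on the tool from outside, world axes, zero at the start; "torque": the same for the moment, N m; "gripper_width": opening from 0.0 (shut) to 1.0 (fully open).
Only numpy, scipy, OpenCV 4.12 (cv2) and the standard library are available. Lean on these libraries where they do the work, as an engineer would, in place of code of your own. Each camera call takes 0.05 s, during which the arm holds its last target.

## Working session

There is one attempt and no reset: what is moved stays moved. The work goes in short steps, Python scripts to look and compute and a tool call to move; the robot and the scene stay as the last step left them, time stands still between calls to the robot, and variables do not carry over. Pictures are saved under pics/ and viewed, and the job is handed in when it is done.

Besides the shell and the picture viewer there is one more tool, called after "Emit:" as a command line: name --argument value ..., lists and objects as JSON in quotes. jog_arm: Moves the arm, as the interface text tells. Its arguments: {"type":"object","properties":{"series":{"type":"string"},"fingers":{"type":"number"}},"required":["series"]}

```bash
ls -la; mkdir -p pics; cat > h.py <<'E'
import numpy as np,cv2
from cell import bot
from scipy.spatial.transform import Rotation as R
def snap(n,f):
    g=bot.grab_frame(n); cv2.imwrite('pics/'+f,g['frame']); return g
def worldpts(g,st=None):
    K=g['intrinsics'];z=g['range_z'];h,w=z.shape
    u,v=np.meshgrid(np.arange(w),np.arange(h))
    P=np.stack([(u-K[0,2])/K[0,0]*z,(v-K[1,2])/K[1,1]*z,z],-1)
    if 'mount' in g:
        P=P@g['mount'][:3,:3].T+g['mount'][:3,3]
        return P@R.from_rotvec(st['ee_rot']).as_matrix().T+np.array(st['tcp_pos'])
    Rm=cv2.Rodrigues(np.array(g['rvec'],float))[0]
    return (P-np.array(g['tvec']).ravel())@Rm
E
python3 - <<'E'
from h import *
s=bot.state();print(s)
for n in['scene','top','wrist']:
    g=snap(n,n+'0.png');print(n,g['intrinsics'].tolist(),g.get('rvec'),g.get('tvec'),g.get('mount'))
    np.savez('/tmp/%s0.npz'%n,P=worldpts(g,s),F=g['frame'])
E
```

```text
total 12
drwxr-xr-x  3 agent agent 4096 Dec  7 04:33 .
drwxr-xr-x 23 root  root  4096 Dec  7 04:33 ..
drwxr-xr-x  2 agent agent 4096 Dec  7 04:33 pics
{'clock': 0.0, 'joint_pos': array([ 1.14318988e+00,  2.59340620e-01,  1.53608254e+00, -2.32293687e-05,
        1.34799479e+00, -2.02771675e-01]), 'dq': array([-0.00210782, -0.00053025, -0.0006244 , -0.00033936, -0.00201546,
       -0.00051149]), 'joint_efforts': array([ 1.53275091e-04, -4.46018314e+01, -2.90572482e+01, -2.08853780e-04,
        1.18523804e-02, -5.40775420e-05]), 'tcp_pos': array([0.1223669 , 0.53567474, 0.23047619]), 'ee_rot': array([ 2.45595398,  1.95769397, -0.00253921]), 'force': array([1.38173444, 0.56115432, 0.21794068]), 'torque': array([0.01128309, 0.02263454, 0.01507423]), 'gripper_width': 1.0032092014821115}
scene [[498.96016423546683, 0.0, 283.65896386351164], [0.0, 498.96016423546683, 206.32991010518137], [0.0, 0.0, 1.0]] [ 0.72208626  2.43692221 -1.29836175] [ 0.50437229 -0.10249909  1.86928743] None
top [[450.4589110704341, 0.0, 275.2305214837365], [0.0, 450.4589110704341, 208.99008139572487], [0.0, 0.0, 1.0]] [ 2.16020494 -2.17411856  0.11364415] [0.01398294 0.61607151 1.54745422] None
wrist [[300.3278302284013, 0.0, 278.4835701566451], [0.0, 300.3278302284013, 208.1677559215672], [0.0, 0.0, 1.0]] None None [[ 9.99999954e-01 -2.15447479e-04 -2.13456306e-04 -9.95543563e-04]
 [ 2.69189152e-04  9.54735647e-01  2.97455494e-01 -7.61024499e-02]
 [ 1.39708308e-04 -2.97455538e-01  9.54735662e-01 -1.43083162e-01]
 [ 0.00000000e+00  0.00000000e+00  0.00000000e+00  1.00000000e+00]]
```

View pics/top0.png

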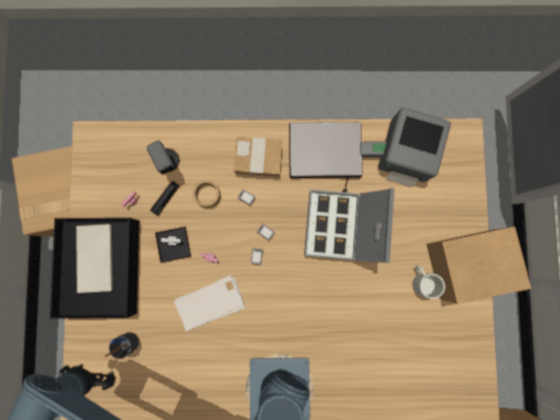

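View pics/scene0.png

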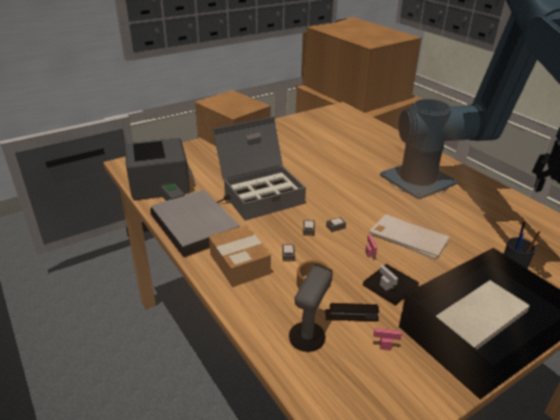

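View pics/wrist0.png

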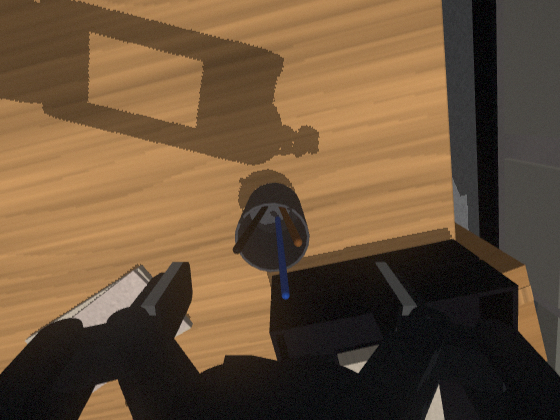

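The top view shows three batteries at about (247,198), (266,232) and (257,257). The box is at (332,225), with its lid open to the right. The key tray with its grey key is at (172,244), and there are pink decoys at (131,200) and (210,257). Next I'll take coarse positions.

```bash
python3 - <<'E'
from h import *
d=np.load('/tmp/top0.npz');P=d['P'];F=d['F']
for n,(u,v) in dict(p1=(247,198),p2=(266,232),p3=(257,257),key=(172,241),tray=(172,244),ins=(332,226),lidedgeA=(390,192),lidhingeA=(358,192),lock=(378,233),tape=(207,183),carton=(258,156),mug=(430,288),table=(300,300)).items(): print(n,np.round(P[v,u],3))
# upsized crop
c=cv2.resize(F[170:290,130:410],None,fx=2.85,fy=2.85,interpolation=cv2.INTER_CUBIC);cv2.imwrite('pics/topcrop.png',c)
# box rim points: height 0.066
m=(abs(P[...,2]-.066)<.006)&(abs(P[...,1]+.2)<.2)
g=cv2.cvtColor(F,cv2.COLOR_BGR2GRAY);hsv=cv2.cvtColor(F,cv2.COLOR_BGR2HSV)
# packs: height 24mm non brown
m=((P[...,2]>.015)&(P[...,2]<.032)&(hsv[...,1]<90)).astype(np.uint8)
n,l,st,c=cv2.connectedComponentsWithStats(m)
for i in range(1,n):
    if st[i,4]>20: 
        pts=P[l==i][:,:2].astype(np.float32);print(st[i],c[i].round(),np.round(P[l==i].mean(0),3),cv2.minAreaRect(pts))
E
```

```text
p1 [0.658 0.11  0.018]
p2 [0.536 0.043 0.026]
p3 [0.449 0.075 0.022]
key [0.506 0.368 0.043]
tray [0.497 0.376 0.006]
ins [ 0.555 -0.187  0.037]
lidedgeA [ 0.645 -0.343  0.233]
lidhingeA [ 0.679 -0.287  0.002]
lock [ 0.521 -0.311  0.196]
tape [0.711 0.251 0.025]
carton [0.798 0.069 0.067]
mug [ 0.337 -0.533 -0.004]
table [ 0.298 -0.075  0.001]
[301 175  18   2  22] [310. 176.] [ 0.734 -0.112  0.028] ((0.7349015474319458, -0.1125580295920372), (0.06072349473834038, 0.0044745998457074165), 89.11924743652344)
[331 175  30   3  45] [346. 176.] [ 0.734 -0.241  0.029] ((0.7337541580200195, -0.23933202028274536), (0.10268261283636093, 0.0051303827203810215), 89.21221160888672)
[387 175  28  10  72] [400. 180.] [ 0.719 -0.432  0.023] ((0.7179096341133118, -0.43564245104789734), (0.09971094876527786, 0.013203667476773262), 73.30255889892578)
[238 189  17  16 156] [246. 196.] [0.663 0.113 0.023] ((0.6629477739334106, 0.11243002116680145), (0.05482446402311325, 0.03639516234397888), 57.49692153930664)
[317 195  14  19 152] [323. 204.] [ 0.633 -0.159  0.028] ((0.6344841718673706, -0.158125430345
[... 1343 characters left out ...]
0.05297863110899925), 82.91914367675781)
[415 267   7  11  28] [418. 272.] [ 0.394 -0.484  0.024] ((0.39493533968925476, -0.48495814204216003), (0.03503377363085747, 0.0181542057543993), 7.52366828918457)
[ 175  275   68   56 1116] [208. 303.] [0.293 0.245 0.018] ((0.295274943113327, 0.2413853108882904), (0.11427482962608337, 0.22024302184581757), 23.335235595703125)
[429 277   9  18  31] [435. 286.] [ 0.344 -0.54   0.025] ((0.34452182054519653, -0.5387099981307983), (0.017960382625460625, 0.06101671978831291), 74.24279022216797)
[264 369  25  10  39] [275. 372.] [0.06  0.015 0.022] ((0.059997621923685074, 0.01297222450375557), (0.019514672458171844, 0.08345115929841995), 12.138676643371582)
```

View pics/topcrop.png

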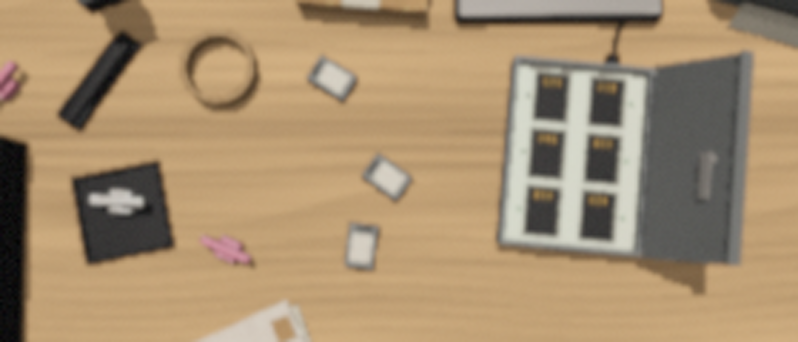

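```bash
cat >> h.py <<'E'
def yaw(s):
    M=R.from_rotvec(s['ee_rot']).as_matrix(); return np.arctan2(M[1,0],M[0,0])
def plan(x,y,z,yw=None,s=None):
    s=s or bot.state(); p=np.array(s['tcp_pos']);a=yaw(s); M=R.from_rotvec(s['ee_rot']).as_matrix()
    d=M.T@(np.array([x,y,z])-p)/0.04
    print('at',p.round(4),'yaw',round(np.degrees(a),2),'q6',round(s['joint_pos'][5],2),'t',round(s['clock'],2),'F',np.round(s['force'],1),'w',round(s['gripper_width'],3))
    print('shift tool units (current axes)',d.round(3), 'world d mm',((np.array([x,y,z])-p)*1000).round(1))
    if yw is not None:
        t=-(np.radians(yw)-a); t=(t+np.pi)%(2*np.pi)-np.pi
        M2=M@R.from_rotvec([0,0,t]).as_matrix()
        print('turn',round(t,3),'shift after turning',(M2.T@(np.array([x,y,z])-p)/0.04).round(3))
E
python3 -c "
from h import *
plan(.55,.08,.25,85)"
```

```text
at [0.1224 0.5358 0.2307] yaw 77.12 q6 -0.2 t 0.15 F [ 1.1 -0.3  0.8] w 0.998
shift tool units (current axes) [-8.726 12.961 -0.475] world d mm [ 427.6 -455.8   19.3]
turn -0.138 shift after turning [-10.42   11.642  -0.475]
```

Emit:
jog_arm --series "0 0 0 -0.138; -0.87 0.97 -0.04 0; -0.87 0.97 -0.04 0; -0.87 0.97 -0.04 0; -0.87 0.97 -0.04 0"

```text
clock: 0.78
tcp_pos: [0.2659, 0.3827, 0.2376]
ee_rot: [2.315, 2.123, -0.0]
force: [0.1, -1.0, 0.5]
gripper_width: 0.999
```

Emit:
jog_arm --series "-0.87 0.97 -0.04 0; -0.87 0.97 -0.04 0; -0.87 0.97 -0.04 0; -0.87 0.97 -0.04 0; -0.87 0.97 -0.04 0"

```text
clock: 1.4
tcp_pos: [0.4442, 0.1925, 0.2457]
ee_rot: [-2.316, -2.123, -0.0]
force: [0.2, 0.5, 0.6]
gripper_width: 1.0
```

Emit:
jog_arm --series "-0.87 0.97 -0.04 0; -0.87 0.97 -0.04 0; -0.87 0.97 -0.04 0; 0 0 0 0"

```text
clock: 1.9
tcp_pos: [0.5522, 0.0768, 0.2497]
ee_rot: [2.32, 2.118, -0.001]
force: [-1.4, 0.3, -0.0]
gripper_width: 1.003
```

```bash
python3 - <<'E'
from h import *
plan(.55,.08,.25,85)
s=bot.state();g=snap('wrist','w1.png');np.savez('/tmp/w1.npz',P=worldpts(g,s),F=g['frame'])
E
```

```text
at [0.5522 0.0768 0.2497] yaw 84.79 q6 -1.54 t 1.9 F [-1.4  0.3 -0. ] w 1.003
shift tool units (current axes) [ 0.075 -0.062 -0.009] world d mm [-2.2  3.2  0.3]
turn -0.004 shift after turning [ 0.075 -0.061 -0.009]
```

View pics/w1.png

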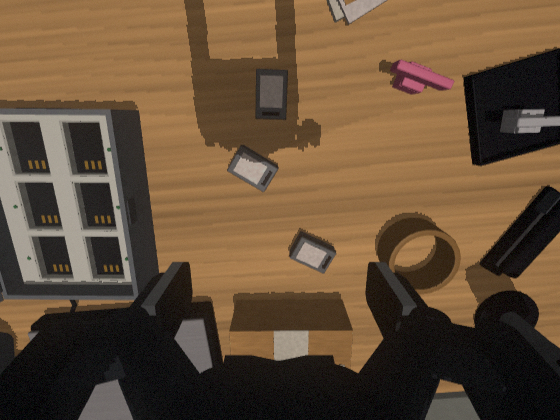

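The wrist view shows the batteries at (271,93), (253,168) and (312,251). The open box is on the left, and the tape and tray are on the right. Now I'll measure them.

```bash
cat >> h.py <<'E'
def blobs(P,z0,z1,box,minn=60,extra=None):
    m=(P[...,2]>z0)&(P[...,2]<z1)&(P[...,0]>box[0])&(P[...,0]<box[1])&(P[...,1]>box[2])&(P[...,1]<box[3])
    if extra is not None:m&=extra
    n,l,st,c=cv2.connectedComponentsWithStats(m.astype(np.uint8),connectivity=4)
    for i in range(1,n):
        if st[i,4]>=minn:
            q=P[l==i];r=cv2.minAreaRect((q[:,:2]*1000).astype(np.float32))
            (w,h),a=r[1],r[2]
            if w<h:a-=90
            print('px',c[i].round(),'n',st[i,4],'c',np.round(r[0],1),'L,W',round(max(w,h),1),round(min(w,h),1),'long yaw',round((a+90)%180-90,1),'z',np.round(np.median(q[:,2])*1000,1))
E
python3 - <<'E'
from h import *
d=np.load('/tmp/w1.npz');P=d['P']
print('packs');blobs(P,.018,.03,(.3,.8,-.03,.17))
print('pocket floors');blobs(P,.02,.034,(.4,.75,-.3,-.09))
print('insert');blobs(P,.036,.046,(.4,.75,-.3,-.06))
print('rim');blobs(P,.060,.071,(.4,.75,-.3,-.06))
print('table',np.median(P[240:300,170:200,2]))
E
```

```text
packs
px [271.  94.] n 1537 c [453.5  76.2] L,W 54.3 35.3 long yaw -6.5 z 24.8
px [252. 169.] n 1273 c [537.7  44.2] L,W 54.2 36.7 long yaw 53.5 z 24.8
px [312. 254.] n 1015 c [661.  111.9] L,W 54.4 36.7 long yaw 58.2 z 24.7
px [289. 309.] n 565 c [742.3  73.7] L,W 159.1 3.0 long yaw 85.1 z 24.1
pocket floors
px [139. 192.] n 892 c [ 564.9 -101.2] L,W 220.7 2.1 long yaw -5.6 z 27.0
px [ 28. 147.] n 1687 c [ 487.  -217.2] L,W 59.9 37.1 long yaw -5.3 z 29.1
px [ 86. 148.] n 1693 c [ 494.  -148.6] L,W 59.3 38.4 long yaw -5.3 z 29.0
px [ 42. 205.] n 1381 c [ 557.7 -224.3] L,W 58.9 36.6 long yaw -5.4 z 29.1
px [ 96. 205.] n 1426 c [ 564.3 -155.6] L,W 59.0 38.4 long yaw -6.2 z 29.1
px [ 54. 256.] n 1150 c [ 628.6 -230.5] L,W 58.4 38.6 long yaw -4.6 z 29.1
px [106. 256.] n 1199 c [ 634.8 -162.5] L,W 57.5 38.4 long yaw -5.7 z 29.1
px [ 73. 320.] n 426 c [ 732.2 -242.3] L,W 113.2 8.9 long yaw -88.6 z 28.0
insert
px [134. 194.] n 672 c [ 564.3 -101. ] L,W 219.1 1.9 long yaw -5.6 z 40.8
px [ 57. 205.] n 10567 c [ 560.  -193.9] L,W 217.3 146.4 long yaw -5.7 z 40.5
px [187. 325.] n 151 c [742.1 -71.5] L,W 23.2 15.5 long yaw 89.1 z 43.5
px [ 32. 334.] n 64 c [ 737.2 -289.4] L,W 20.4 8.8 long yaw -52.2 z 43.3
rim
px [ 85. 216.] n 3433 c [ 560.8 -184.4] L,W 232.2 172.6 long yaw -6.9 z 66.2
table 0.001553944334812138
```

```bash
python3 -c "
from h import *
plan(.454,.0761,.06,83.5)"
```

```text
at [0.5507 0.0785 0.2496] yaw 84.87 q6 -1.54 t 1.95 F [-1.2  0.6 -1. ] w 1.0
shift tool units (current axes) [-0.276 -2.394  4.745] world d mm [ -96.7   -2.4 -189.6]
turn 0.024 shift after turning [-0.333 -2.387  4.745]
```

Emit:
jog_arm --series "0 0 0 0.024; -0.07 -0.48 0.95 0; -0.07 -0.48 0.95 0; -0.07 -0.48 0.95 0; -0.07 -0.48 0.95 0"

```text
clock: 2.58
tcp_pos: [0.4711, 0.0785, 0.0979]
ee_rot: [2.339, 2.096, 0.001]
force: [0.6, -0.3, -0.6]
gripper_width: 0.998
```

Emit:
jog_arm --series "-0.06 -0.47 0.95 0; 0 0 0 0; 0 0 0 0"

```text
clock: 2.95
tcp_pos: [0.4553, 0.0774, 0.0621]
ee_rot: [2.339, 2.094, 0.003]
force: [-0.2, 0.5, -0.9]
gripper_width: 1.0
```

```bash
python3 -c "
from h import *
plan(.454,.0761,.009,83.5)"
```

```text
at [0.4553 0.0774 0.0621] yaw 83.69 q6 -1.53 t 2.95 F [-0.2  0.5 -0.9] w 1.0
shift tool units (current axes) [-0.036 -0.034  1.327] world d mm [ -1.3  -1.3 -53.1]
turn 0.003 shift after turning [-0.036 -0.034  1.327]
```

Emit:
jog_arm --series "0 0 0.45 0; 0 0 0.45 0; 0 0 0.37 0; 0 0 0 0"

```text
clock: 3.45
tcp_pos: [0.4553, 0.0769, 0.0106]
ee_rot: [2.34, 2.094, 0.002]
force: [-0.4, -0.8, -0.1]
gripper_width: 0.999
```

Emit:
jog_arm --series "0 0 0 0; 0 0 0 0; 0 0 0 0; 0 0 0 0" --fingers 0

```text
clock: 3.95
tcp_pos: [0.4544, 0.0768, 0.0107]
ee_rot: [2.34, 2.094, 0.002]
force: [-1.7, 0.2, 7.2]
gripper_width: 0.403
```

Emit:
jog_arm --series "0 0 0 0; 0 0 -0.3 0; 0 0 -0.8 0; 0 0 -0.9 0; 0 0 -0.9 0"

```text
clock: 4.58
tcp_pos: [0.4534, 0.0768, 0.1274]
ee_rot: [2.341, 2.095, 0.0]
force: [1.0, -1.0, -0.7]
gripper_width: 0.403
```

```bash
python3 - <<'E'
from h import *
plan(.564,-.148,.15,84.5)
s=bot.state();g=snap('wrist','w2.png');P=worldpts(g,s);np.savez('/tmp/w2.npz',P=P,F=g['frame'])
E
```

```text
at [0.4534 0.0768 0.1274] yaw 83.65 q6 -1.54 t 4.58 F [ 1.  -1.  -0.7] w 0.403
shift tool units (current axes) [-5.281  3.37  -0.565] world d mm [ 110.6 -224.8   22.6]
turn -0.015 shift after turning [-5.33   3.291 -0.565]
```

View pics/w2.png

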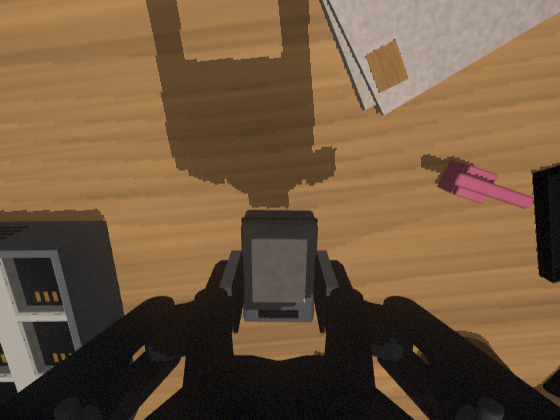

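The battery is held level at (280,265). I'll work out its offset in the tool frame and then go over the box.

```bash
cat >> h.py <<'E'
def held(g):
    K=g['intrinsics'];z=g['range_z'];h,w=z.shape
    u,v=np.meshgrid(np.arange(w),np.arange(h))
    P=np.stack([(u-K[0,2])/K[0,0]*z,(v-K[1,2])/K[1,1]*z,z],-1)
    T=P@g['mount'][:3,:3].T+g['mount'][:3,3]
    return T
E
python3 - <<'E'
from h import *
g=bot.grab_frame('wrist');T=held(g)
print(T[280,280],T[215,280],T[240,280],T[300,280])
m=(abs(T[...,0])<.03)&(abs(T[...,1])<.05)&(abs(T[...,2]-np.median(T[250:290,260:300,2]))<.004)
n,l,st,c=cv2.connectedComponentsWithStats(m.astype(np.uint8),connectivity=4);q=T[l==l[270,280]]
print(cv2.minAreaRect((q[:,:2]*1000).astype(np.float32)),np.median(q[:,2]),q[:,1].min(),q[:,1].max())
E
```

```text
[-0.00027794  0.00019496 -0.01468675] [-2.43844616e-04 -2.80085903e-02  8.42939260e-05] [-0.00030313 -0.02071216 -0.0145552 ] [-0.00026279  0.01156242 -0.01444578]
((-3.676015853881836, -1.5031719207763672), (52.6890754699707, 54.458587646484375), 0.8641872406005859) -0.014079778132576451 -0.02876223308565789 0.025991314225045414
```

Emit:
jog_arm --series "-0.88 0.55 -0.2 -0.015; -0.88 0.55 -0.2 0; -0.88 0.55 -0.2 0; -0.88 0.55 -0.2 0; -0.88 0.55 -0.2 0"

```text
clock: 5.3
tcp_pos: [0.5457, -0.1102, 0.1654]
ee_rot: [-2.324, -2.112, 0.001]
force: [0.7, -0.1, -0.8]
gripper_width: 0.404
```

Emit:
jog_arm --series "-0.88 0.55 0 0; 0 0 0 0"

```text
clock: 5.55
tcp_pos: [0.5649, -0.149, 0.165]
ee_rot: [2.328, 2.109, -0.001]
force: [-0.0, 0.3, -1.1]
gripper_width: 0.401
```

```bash
python3 - <<'E'
from h import *
plan(.564,-.148,.15,84.5)
s=bot.state();g=snap('wrist','w3.png');P=worldpts(g,s);np.savez('/tmp/w3.npz',P=P,F=g['frame'])
print('pocket floors');blobs(P,.02,.034,(.4,.75,-.3,-.09))
print('insert');blobs(P,.036,.046,(.4,.75,-.3,-.06))
print('rim');blobs(P,.060,.071,(.4,.75,-.3,-.06))
E
```

```text
at [ 0.5649 -0.149   0.165 ] yaw 84.34 q6 -1.92 t 5.55 F [-0.   0.3 -1.1] w 0.401
shift tool units (current axes) [ 0.022 -0.025  0.374] world d mm [ -0.9   1.  -15. ]
turn -0.003 shift after turning [ 0.022 -0.025  0.374]
pocket floors
px [198. 119.] n 3374 c [ 486.9 -214.2] L,W 60.4 41.0 long yaw -5.7 z 29.0
px [276. 119.] n 3438 c [ 493.7 -145.4] L,W 60.3 42.2 long yaw -5.7 z 29.0
px [204. 197.] n 2647 c [ 557.3 -220.9] L,W 59.9 41.5 long yaw -5.4 z 29.0
px [276. 188.] n 1942 c [ 556.1 -151.5] L,W 42.5 42.2 long yaw -5.7 z 28.9
px [205. 259.] n 1508 c [ 628.  -228.4] L,W 58.5 40.7 long yaw -6.6 z 29.0
px [278. 340.] n 1088 c [ 733. -167.] L,W 107.0 9.8 long yaw 89.9 z 29.3
insert
px [227. 159.] n 18710 c [ 560.2 -186.3] L,W 217.0 159.2 long yaw -5.6 z 40.5
px [287. 353.] n 594 c [ 739.4 -166.6] L,W 99.3 11.1 long yaw -89.7 z 42.9
px [180. 366.] n 117 c [ 743.8 -277.2] L,W 22.9 10.3 long yaw -40.5 z 43.5
rim
px [207. 139.] n 7704 c [ 546.2 -185.2] L,W 205.3 175.0 long yaw -5.5 z 66.7
```

View pics/w3.png

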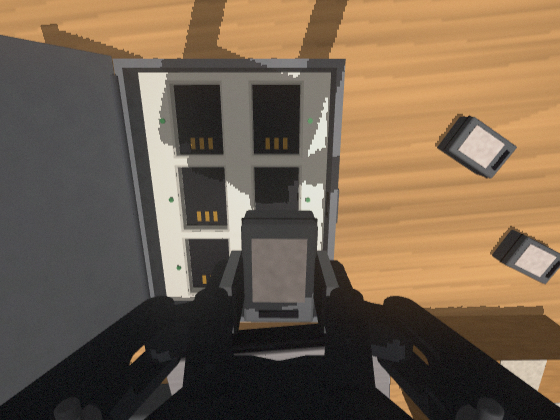

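```bash
python3 - <<'E'
from h import *
plan(.4951,-.1457,.07,84.4)
E
```

```text
at [ 0.5639 -0.1471  0.1647] yaw 84.39 q6 -1.92 t 5.6 F [-0.1  1.1 -0.8] w 0.402
shift tool units (current axes) [-0.135 -1.711  2.371] world d mm [-68.8   1.4 -94.7]
turn -0.0 shift after turning [-0.134 -1.711  2.371]
```

Emit:
jog_arm --series "-0.07 -0.86 0 0; -0.065 -0.85 0.4 0; 0 0 0.9 0; 0 0 0.9 0; 0 0 0 0"

```text
clock: 6.22
tcp_pos: [0.4927, -0.1426, 0.0754]
ee_rot: [-2.319, -2.109, 0.003]
force: [-0.1, -0.2, -0.5]
gripper_width: 0.403
```

Emit:
jog_arm --series "0 0 0 0; 0 0 0 0"

```text
clock: 6.48
tcp_pos: [0.4968, -0.1454, 0.0793]
ee_rot: [2.323, 2.111, 0.002]
force: [0.6, 0.3, -1.4]
gripper_width: 0.401
```

```bash
python3 - <<'E'
from h import *
plan(.4951,-.1457,.042,84.4)
E
```

```text
at [ 0.4968 -0.1454  0.0793] yaw 84.53 q6 -1.98 t 6.47 F [ 0.6  0.3 -1.4] w 0.401
shift tool units (current axes) [-0.011 -0.044  0.932] world d mm [ -1.7  -0.3 -37.3]
turn 0.002 shift after turning [-0.012 -0.044  0.932]
```

Emit:
jog_arm --series "0 -0.03 0.4 0; 0 0 0.2 0; 0 0 0 0; 0 0 0.2 0; 0 0 0 0"

```text
clock: 7.1
tcp_pos: [0.4943, -0.1449, 0.0454]
ee_rot: [-2.325, -2.112, 0.0]
force: [-0.1, -0.3, -1.0]
gripper_width: 0.406
```

```bash
python3 - <<'E'
from h import *
plan(.4951,-.1457,.042,84.4)
s=bot.state();g=snap('wrist','w4.png')
E
```

```text
at [ 0.4943 -0.1449  0.0454] yaw 84.51 q6 -1.98 t 7.1 F [-0.1 -0.3 -1. ] w 0.406
shift tool units (current axes) [-0.018  0.022  0.084] world d mm [ 0.8 -0.8 -3.4]
turn 0.002 shift after turning [-0.018  0.022  0.084]
```

View pics/w4.png

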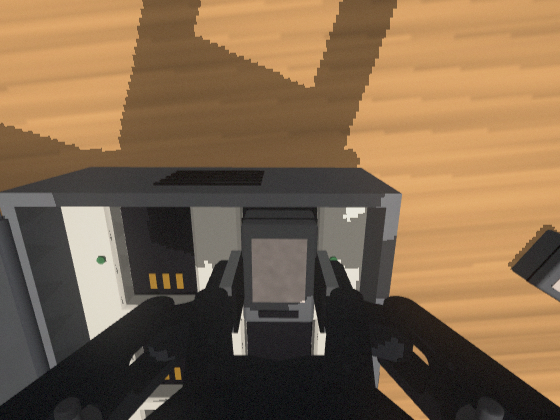

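Emit:
jog_arm --series "0 0 0.08 0; 0 0 0 0"

```text
clock: 7.4
tcp_pos: [0.4944, -0.1449, 0.0423]
ee_rot: [-2.325, -2.112, 0.0]
force: [0.3, -0.8, -1.1]
gripper_width: 0.402
```

Emit:
jog_arm --series "0 0 0 0; 0 0 0 0; 0 0 -0.3 0; 0 0 -0.8 0; 0 0 -0.9 0" --fingers 0.55

```text
clock: 8.02
tcp_pos: [0.4943, -0.1449, 0.1238]
ee_rot: [-2.325, -2.112, 0.0]
force: [0.2, 0.2, -0.1]
gripper_width: 0.551
```

Emit:
jog_arm --series "0 0 -0.9 0; 0 0 0 0; 0 0 0 0" --fingers 1

```text
clock: 8.4
tcp_pos: [0.4943, -0.1449, 0.1587]
ee_rot: [2.325, 2.112, 0.0]
force: [-0.4, -0.4, 0.2]
gripper_width: 1.002
```

```bash
python3 - <<'E'
from h import *
plan(.5377,.0442,.15,-36.5)
plan(.661,.1119,.15,-31.8)
s=bot.state();g=snap('wrist','w5.png');P=worldpts(g,s)
print('box'); blobs(P,.047,.058,(.4,.75,-.3,-.09))
print('packs');blobs(P,.018,.03,(.4,.8,-.05,.17))
g=bot.grab_frame('top');P=worldpts(g)
print('packs top');blobs(P,.018,.03,(.4,.72,-.05,.17));blobs(P,.046,.06,(.4,.75,-.3,-.09))
E
```

```text
at [ 0.4943 -0.1449  0.1587] yaw 84.52 q6 -1.98 t 8.4 F [-0.4 -0.4  0.2] w 1.002
shift tool units (current axes) [4.808 0.628 0.217] world d mm [ 43.4 189.1  -8.7]
turn 2.112 shift after turning [-1.939 -4.444  0.217]
at [ 0.4943 -0.1449  0.1587] yaw 84.52 q6 -1.98 t 8.4 F [-0.4 -0.4  0.2] w 1.002
shift tool units (current axes) [6.788 3.535 0.218] world d mm [166.7 256.8  -8.7]
turn 2.03 shift after turning [ 0.159 -7.651  0.218]
box
px [230. 154.] n 394 c [ 446.1 -174.7] L,W 169.4 1.2 long yaw 84.3 z 53.2
px [150. 218.] n 609 c [ 497.9 -259.3] L,W 102.9 1.8 long yaw -5.7 z 52.5
px [330. 216.] n 251 c [ 510.8 -101.8] L,W 98.0 1.3 long yaw -6.2 z 52.8
px [278. 204.] n 2466 c [ 493.3 -145.8] L,W 53.8 36.1 long yaw -7.4 z 52.8
px [325. 317.] n 146 c [ 610.2 -111.6] L,W 97.9 1.3 long yaw -4.9 z 53.2
px [203. 367.] n 94 c [ 663.2 -239.9] L,W 24.4 2.8 long yaw 83.7 z 50.3
packs
px [473. 221.] n 1987 c [537.7  43.8] L,W 55.3 36.2 long yaw 53.5 z 24.7
px [526. 319.] n 1384 c [661.  111.4] L,W 56.8 36.1 long yaw 57.5 z 24.7
px [448. 384.] n 110 c [739.   31.9] L,W 27.0 3.2 long yaw 83.4 z 26.5
packs top
px [246. 196.] n 145 c [663.  112.4] L,W 53.9 36.7 long yaw 56.7 z 23.9
px [265. 231.] n 143 c [539.8  44.8] L,W 53.4 35.1 long yaw 53.7 z 23.8
```

View pics/w5.png

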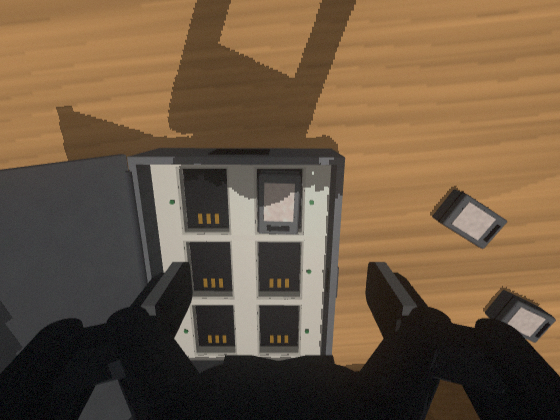

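```bash
cat >> h.py <<'E'
def rows(x,y,z,yw,n,far=False):
    """straight-line move split in n rows with equal turns; prints shift per row in the axes at that row's start"""
    s=bot.state();p=np.array(s['tcp_pos']);M=R.from_rotvec([np.pi,0,0]).as_matrix();a=yaw(s)
    t=-(np.radians(yw)-a);t=(t+np.pi)%(2*np.pi)-np.pi
    if far: t-=np.sign(t)*2*np.pi
    print('at',p.round(4),'yaw',round(np.degrees(a),2),'q6',round(s['joint_pos'][5],2),'t',s['clock'],'F',np.round(s['force'],1),'w',round(s['gripper_width'],3))
    d=(np.array([x,y,z])-p)/n/.04; tt=round(t/n,3)
    out=[]
    for i in range(n):
        b=a-i*tt; X=np.array([np.cos(b),np.sin(b),0]);Y=np.array([np.sin(b),-np.cos(b),0])
        out.append('%.2f %.2f %.2f %.3f'%(d@X,d@Y,-d[2],tt))
    print('; '.join(out))
E
python3 - <<'E'
from h import *
rows(.5377,.0439,.12,143.5,6)
E
```

```text
at [ 0.4938 -0.1446  0.1576] yaw 84.51 q6 -1.98 t 8.5 F [-0.3  0.5  0.7] w 0.999
0.80 0.11 0.16 -0.172; 0.77 0.24 0.16 -0.172; 0.72 0.37 0.16 -0.172; 0.64 0.49 0.16 -0.172; 0.55 0.59 0.16 -0.172; 0.44 0.68 0.16 -0.172
```

Emit:
jog_arm --series "0.80 0.11 0.16 -0.172; 0.77 0.24 0.16 -0.172; 0.72 0.37 0.16 -0.172; 0.64 0.49 0.16 -0.172; 0.55 0.59 0.16 -0.172"

```text
clock: 9.12
tcp_pos: [0.5306, 0.0133, 0.1251]
ee_rot: [-1.224, -2.891, 0.001]
force: [0.6, -0.4, -0.4]
gripper_width: 0.998
```

Emit:
jog_arm --series "0.44 0.68 0.16 -0.172; 0 0 0 0; 0 0 0 0"

```text
clock: 9.5
tcp_pos: [0.5381, 0.0434, 0.1194]
ee_rot: [-0.982, -2.983, 0.001]
force: [0.8, -0.6, 0.4]
gripper_width: 1.003
```

```bash
python3 - <<'E'
from h import *
s=bot.state();g=snap('wrist','w6.png');P=worldpts(g,s)
print('packs');blobs(P,.018,.03,(.4,.8,-.05,.17))
plan(.5377,.0439,.01,143.5)
E
```

```text
packs
px [280. 209.] n 2648 c [537.1  43.7] L,W 53.5 36.0 long yaw 53.6 z 24.7
px [ 39. 262.] n 187 c [745.6 -42. ] L,W 38.2 7.5 long yaw 14.6 z 24.9
px [ 80. 308.] n 580 c [758.7  -1.4] L,W 76.8 35.3 long yaw -37.7 z 24.1
px [218. 335.] n 1811 c [660.8 111.7] L,W 54.3 36.5 long yaw 58.5 z 24.7
at [0.5383 0.0431 0.1197] yaw 143.53 q6 -2.63 t 9.55 F [0.  0.3 0.7] w 0.997
shift tool units (current axes) [0.023 0.01  2.742] world d mm [  -0.6    0.8 -109.7]
turn 0.001 shift after turning [0.023 0.01  2.742]
```

Emit:
jog_arm --series "0.02 0.01 0.9 0; 0 0 0.9 0; 0 0 0.6 0; 0 0 0.33 0; 0 0 0 0"

```text
clock: 10.18
tcp_pos: [0.5378, 0.0439, 0.0104]
ee_rot: [-0.982, -2.983, 0.001]
force: [0.0, -0.8, -0.0]
gripper_width: 1.003
```

Emit:
jog_arm --series "0 0 0 0; 0 0 0 0; 0 0 0 0; 0 0 0 0; 0 0 0 0" --fingers 0

```text
clock: 10.8
tcp_pos: [0.5392, 0.0445, 0.012]
ee_rot: [0.979, 2.983, 0.001]
force: [-1.2, -0.0, 7.0]
gripper_width: 0.4
```

Emit:
jog_arm --series "0 0 -0.3 0; 0 0 -0.9 0; 0 0 -0.9 0; 0 0 -0.9 0; 0 0 -0.9 0"

```text
clock: 11.42
tcp_pos: [0.5379, 0.0447, 0.1687]
ee_rot: [0.98, 2.985, 0.0]
force: [1.5, 0.0, -0.7]
gripper_width: 0.404
```

```bash
cat >>h.py <<'E'
def heldrep(g):
    T=held(g); zc=np.median(T[255:290,265:295,2]); m=(abs(T[...,0])<.012)&(abs(T[...,1])<.05)&(abs(T[...,2]-zc)<.004)
    q=T[m];print('held top z',zc,'y range',np.percentile(q[:,1],[.5,99.5])*1000,'slope',np.polyfit(q[:,1],q[:,2],1)[0])
E
python3 - <<'E'
from h import *
g=snap('wrist','w7.png');heldrep(g)
rows(.5645,-.1525,.15,84.4,6)
E
```

```text
held top z -0.013010093230969827 y range [-28.12922884  25.01686111] slope -0.008009348857518037
at [0.5407 0.0444 0.1738] yaw 143.66 q6 -2.63 t 11.475 F [1.4 0.1 2.4] w 0.4
-0.57 -0.60 0.10 0.172; -0.66 -0.50 0.10 0.172; -0.74 -0.38 0.10 0.172; -0.79 -0.24 0.10 0.172; -0.82 -0.11 0.10 0.172; -0.83 0.04 0.10 0.172
```

View pics/w7.png

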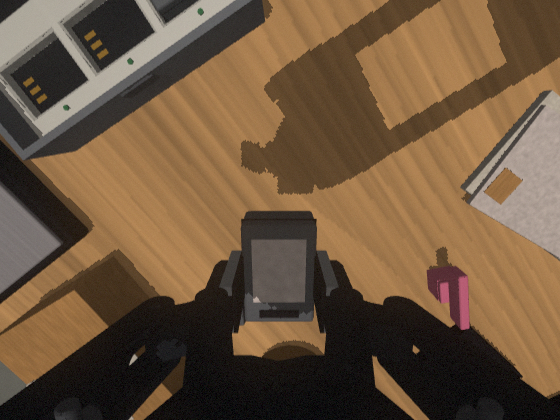

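Emit:
jog_arm --series "-0.57 -0.60 0.10 0.172; -0.66 -0.50 0.10 0.172; -0.74 -0.38 0.10 0.172; -0.79 -0.24 0.10 0.172; -0.82 -0.11 0.10 0.172"

```text
clock: 12.1
tcp_pos: [0.558, -0.1208, 0.1472]
ee_rot: [2.142, 2.298, 0.0]
force: [0.4, -0.4, -0.1]
gripper_width: 0.405
```

Emit:
jog_arm --series "-0.83 0.04 0.10 0.172; 0 0 0 0; 0 0 0 0; 0 0 0 0"

```text
clock: 12.6
tcp_pos: [0.5621, -0.1518, 0.1432]
ee_rot: [-2.323, -2.115, -0.0]
force: [0.9, 0.5, -0.0]
gripper_width: 0.402
```

```bash
python3 - <<'E'
from h import *
plan(.565,-.1527,.042,84.4)
E
```

```text
at [ 0.5621 -0.1518  0.1432] yaw 84.63 q6 -1.93 t 12.6 F [ 0.9  0.5 -0. ] w 0.402
shift tool units (current axes) [-0.017  0.075  2.529] world d mm [   2.9   -0.9 -101.2]
turn 0.004 shift after turning [-0.017  0.075  2.529]
```

Emit:
jog_arm --series "-0.02 0.07 0.6 0.004; 0 0 0.6 0; 0 0 0.5 0; 0 0 0 0; 0 0 0 0"

```text
clock: 13.22
tcp_pos: [0.5655, -0.1536, 0.0758]
ee_rot: [2.328, 2.108, 0.001]
force: [0.4, -0.4, -0.4]
gripper_width: 0.402
```

```bash
python3 - <<'E'
from h import *
plan(.565,-.1527,.042,84.4)
E
```

```text
at [ 0.5655 -0.1536  0.0758] yaw 84.34 q6 -1.93 t 13.22 F [ 0.4 -0.4 -0.4] w 0.402
shift tool units (current axes) [ 0.022 -0.015  0.846] world d mm [ -0.5   0.9 -33.8]
turn -0.001 shift after turning [ 0.022 -0.015  0.846]
```

Emit:
jog_arm --series "0.02 -0.01 0.4 0; 0 0 0.2 0; 0 0 0.2 0; 0 0 0.04 0; 0 0 0 0"

```text
clock: 13.85
tcp_pos: [0.5646, -0.1532, 0.0412]
ee_rot: [-2.329, -2.108, 0.0]
force: [-0.3, 0.1, -0.9]
gripper_width: 0.402
```

Emit:
jog_arm --series "0 0 0 0; 0 0 0 0; 0 0 -0.3 0; 0 0 -0.8 0; 0 0 -0.9 0" --fingers 0.55

```text
clock: 14.48
tcp_pos: [0.5644, -0.153, 0.1227]
ee_rot: [-2.329, -2.108, 0.0]
force: [-0.7, -0.4, 0.4]
gripper_width: 0.552
```

Emit:
jog_arm --series "0 0 -0.9 0; 0 0 0 0; 0 0 0 0" --fingers 1

```text
clock: 14.85
tcp_pos: [0.5644, -0.153, 0.1576]
ee_rot: [2.329, 2.108, 0.0]
force: [-0.8, 0.1, -1.0]
gripper_width: 1.005
```

```bash
python3 - <<'E'
from h import *
s=bot.state();g=snap('wrist','w8.png');P=worldpts(g,s)
print('box'); blobs(P,.047,.058,(.4,.75,-.3,-.09),300)
print('packs');blobs(P,.018,.03,(.4,.8,-.05,.17))
rows(.661,.1117,.12,148.2,8)
E
```

```text
box
px [199. 138.] n 2037 c [ 539.1 -184.2] L,W 174.9 159.3 long yaw -5.6 z 52.7
px [280. 120.] n 3130 c [ 493.6 -145.6] L,W 53.9 35.5 long yaw -6.8 z 52.8
px [279. 205.] n 2476 c [ 564.1 -154.1] L,W 53.7 36.1 long yaw -5.2 z 52.8
px [269. 304.] n 1215 c [ 620.9 -181.1] L,W 136.7 98.4 long yaw 84.3 z 52.5
packs
px [539. 262.] n 1521 c [661.5 111.2] L,W 55.7 36.1 long yaw 58.8 z 24.6
px [539. 332.] n 306 c [746.1 119.2] L,W 49.9 3.6 long yaw 85.4 z 24.1
at [ 0.564  -0.1528  0.1567] yaw 84.29 q6 -1.93 t 14.9 F [ 0.9  0.2 -0.2] w 0.998
0.85 0.22 0.11 -0.139; 0.81 0.34 0.11 -0.139; 0.76 0.44 0.11 -0.139; 0.69 0.55 0.11 -0.139; 0.61 0.64 0.11 -0.139; 0.51 0.71 0.11 -0.139; 0.41 0.78 0.11 -0.139; 0.30 0.83 0.11 -0.139
```

View pics/w8.png

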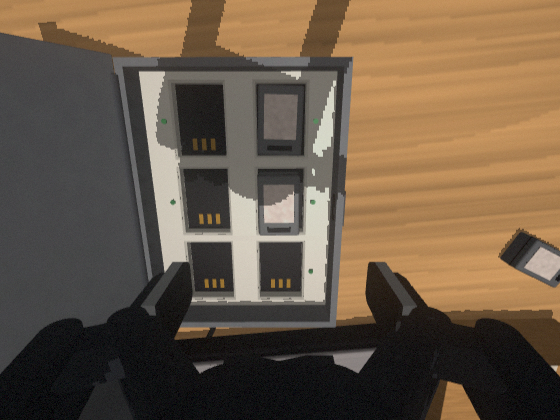

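Emit:
jog_arm --series "0.85 0.22 0.11 -0.139; 0.81 0.34 0.11 -0.139; 0.76 0.44 0.11 -0.139; 0.69 0.55 0.11 -0.139; 0.61 0.64 0.11 -0.139"

```text
clock: 15.52
tcp_pos: [0.6249, 0.0133, 0.1335]
ee_rot: [-1.465, -2.776, 0.002]
force: [-0.2, 0.6, 0.5]
gripper_width: 0.999
```

Emit:
jog_arm --series "0.51 0.71 0.11 -0.139; 0.41 0.78 0.11 -0.139; 0.30 0.83 0.11 -0.139; 0 0 0 0; 0 0 0 0"

```text
clock: 16.15
tcp_pos: [0.6611, 0.1107, 0.1208]
ee_rot: [-0.867, -3.017, 0.002]
force: [-0.3, -0.0, -0.8]
gripper_width: 0.999
```

```bash
python3 - <<'E'
from h import *
s=bot.state();g=snap('wrist','w9.png');P=worldpts(g,s)
print('packs');blobs(P,.018,.03,(.4,.73,-.05,.17))
plan(.661,.1117,.010,148.3)
E
```

```text
packs
px [279. 210.] n 2627 c [661.2 111.7] L,W 54.0 36.0 long yaw 58.3 z 24.7
at [0.6612 0.1103 0.1213] yaw 147.91 q6 -2.58 t 16.2 F [ 1.1 -0.7  0.5] w 0.999
shift tool units (current axes) [0.02  0.03  2.782] world d mm [  -0.2    1.4 -111.3]
turn -0.007 shift after turning [0.02  0.031 2.782]
```

Emit:
jog_arm --series "0.02 0.03 0.9 -0.007; 0 0 0.9 0; 0 0 0.6 0; 0 0 0.36 0; 0 0 0 0"

```text
clock: 16.82
tcp_pos: [0.6611, 0.1117, 0.0109]
ee_rot: [-0.857, -3.02, 0.001]
force: [0.1, -0.0, 0.3]
gripper_width: 1.0
```

Emit:
jog_arm --series "0 0 0 0; 0 0 0 0; 0 0 0 0; 0 0 0 0; 0 0 0 0" --fingers 0

```text
clock: 17.45
tcp_pos: [0.6628, 0.1126, 0.0131]
ee_rot: [0.855, 3.021, 0.001]
force: [-0.3, 0.3, 5.4]
gripper_width: 0.402
```

Emit:
jog_arm --series "0 0 -0.3 0; 0 0 -0.9 0; 0 0 -0.9 0; 0 0 -0.9 0; 0 0 -0.9 0"

```text
clock: 18.08
tcp_pos: [0.6614, 0.1127, 0.1692]
ee_rot: [-0.855, -3.023, 0.0]
force: [0.2, 0.1, -0.9]
gripper_width: 0.404
```

Emit:
jog_arm --series "0 0 0 0; 0 0 0 0"

```text
clock: 18.32
tcp_pos: [0.6612, 0.1126, 0.167]
ee_rot: [-0.855, -3.022, 0.001]
force: [0.6, -0.1, -1.0]
gripper_width: 0.404
```

```bash
python3 - <<'E'
from h import *
g=snap('wrist','w10.png');heldrep(g)
rows(.6345,-.1594,.15,84.4,8)
E
```

```text
held top z -0.01188755654547645 y range [-28.05292916  25.15604711] slope -0.008536588468739531
at [0.6608 0.1125 0.1661] yaw 148.4 q6 -2.59 t 18.375 F [-0.6  0.5 -1.4] w 0.399
-0.38 -0.77 0.05 0.140; -0.48 -0.71 0.05 0.140; -0.57 -0.63 0.05 0.140; -0.66 -0.55 0.05 0.140; -0.73 -0.45 0.05 0.140; -0.78 -0.34 0.05 0.140; -0.82 -0.23 0.05 0.140; -0.85 -0.12 0.05 0.140
```

View pics/w10.png

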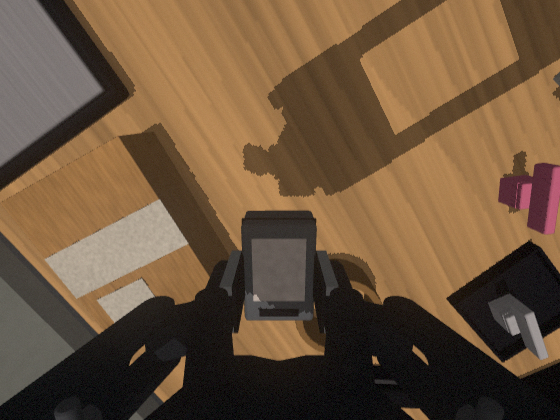

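Emit:
jog_arm --series "-0.38 -0.77 0.05 0.140; -0.48 -0.71 0.05 0.140; -0.57 -0.63 0.05 0.140; -0.66 -0.55 0.05 0.140; -0.73 -0.45 0.05 0.140"

```text
clock: 19.0
tcp_pos: [0.6443, -0.0588, 0.1555]
ee_rot: [-1.844, -2.539, 0.002]
force: [0.3, -0.7, -0.6]
gripper_width: 0.401
```

Emit:
jog_arm --series "-0.78 -0.34 0.05 0.140; -0.82 -0.23 0.05 0.140; -0.85 -0.12 0.05 0.140; 0 0 0 0; 0 0 0 0"

```text
clock: 19.62
tcp_pos: [0.6351, -0.1593, 0.1502]
ee_rot: [-2.328, -2.106, 0.001]
force: [-0.1, 0.1, -0.2]
gripper_width: 0.401
```

```bash
python3 - <<'E'
from h import *
plan(.6347,-.1594,.042,84.4)
E
```

```text
at [ 0.6351 -0.1593  0.1502] yaw 84.27 q6 -1.89 t 19.62 F [-0.1  0.1 -0.2] w 0.401
shift tool units (current axes) [-6.000e-03 -2.000e-03  2.705e+00] world d mm [-4.000e-01 -1.000e-01 -1.082e+02]
turn -0.002 shift after turning [-6.000e-03 -2.000e-03  2.705e+00]
```

Emit:
jog_arm --series "0 0 0.7 0; 0 0 0.7 0; 0 0 0.4 0; 0 0 0.2 0; 0 0 0 0"

```text
clock: 20.25
tcp_pos: [0.6359, -0.1595, 0.0716]
ee_rot: [-2.329, -2.107, 0.0]
force: [-0.1, -0.4, -0.6]
gripper_width: 0.405
```

```bash
python3 - <<'E'
from h import *
plan(.6347,-.1594,.042,84.4)
E
```

```text
at [ 0.6359 -0.1595  0.0716] yaw 84.26 q6 -1.89 t 20.25 F [-0.1 -0.4 -0.6] w 0.405
shift tool units (current axes) [-0.    -0.029  0.739] world d mm [ -1.2   0.1 -29.6]
turn -0.002 shift after turning [-0.    -0.029  0.739]
```

Emit:
jog_arm --series "0 -0.03 0.3 0; 0 0 0.2 0; 0 0 0.2 0; 0 0 0.04 0; 0 0 0 0"

```text
clock: 20.88
tcp_pos: [0.6346, -0.1599, 0.042]
ee_rot: [-2.331, -2.106, 0.0]
force: [0.7, 0.6, -0.8]
gripper_width: 0.403
```

Emit:
jog_arm --series "0 0 0 0; 0 0 0 0; 0 0 -0.3 0; 0 0 -0.8 0; 0 0 -0.9 0" --fingers 0.55

```text
clock: 21.5
tcp_pos: [0.6345, -0.1598, 0.1234]
ee_rot: [-2.33, -2.106, 0.0]
force: [-0.8, -0.6, -1.2]
gripper_width: 0.554
```

Emit:
jog_arm --series "0 0 -0.9 0; 0 0 -0.9 0; 0 -0.5 -0.9 0; 0 0 0 0" --fingers 0

```text
clock: 22.0
tcp_pos: [0.6157, -0.1583, 0.2354]
ee_rot: [2.325, 2.102, 0.005]
force: [-0.9, 0.2, -0.1]
gripper_width: 0.002
```

```bash
python3 - <<'E'
from h import *
s=bot.state();g=snap('wrist','w11.png');P=worldpts(g,s);np.savez('/tmp/w11.npz',P=P,F=g['frame'])
print('box'); blobs(P,.047,.058,(.4,.75,-.25,-.09),300)
print('packs');blobs(P,.018,.03,(.4,.73,-.05,.17))
g=snap('top','top1.png');P=worldpts(g);np.savez('/tmp/top1.npz',P=P,F=g['frame'])
plan(.661,.1117,.010,148.3)
E
```

```text
box
px [267.  32.] n 730 c [ 468.2 -153. ] L,W 181.7 82.1 long yaw 52.3 z 52.5
px [280.  63.] n 2168 c [ 493.7 -145.8] L,W 54.1 36.0 long yaw -7.7 z 52.8
px [279. 137.] n 1750 c [ 564.6 -154.1] L,W 54.2 36.2 long yaw -5.8 z 52.8
px [276. 222.] n 558 c [ 654.6 -159.6] L,W 163.6 78.0 long yaw -59.8 z 53.0
px [279. 201.] n 1455 c [ 635.5 -160.5] L,W 53.9 35.7 long yaw -6.6 z 52.8
packs
at [ 0.6148 -0.1578  0.2312] yaw 84.22 q6 -1.9 t 22.1 F [ 0.   0.1 -0.7] w 0.003
shift tool units (current axes) [6.824 0.46  5.527] world d mm [  46.2  269.5 -221.2]
turn -1.118 shift after turning [2.569 6.338 5.527]
```

View pics/w11.png

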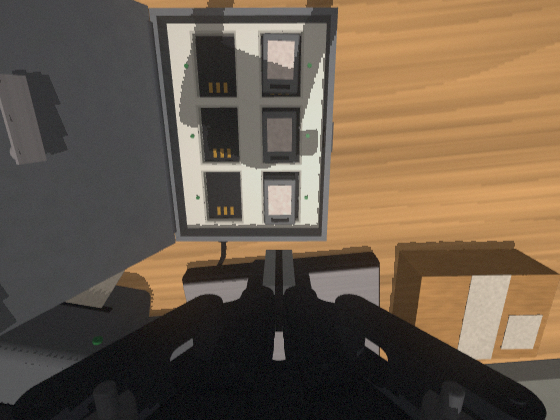

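View pics/top1.png

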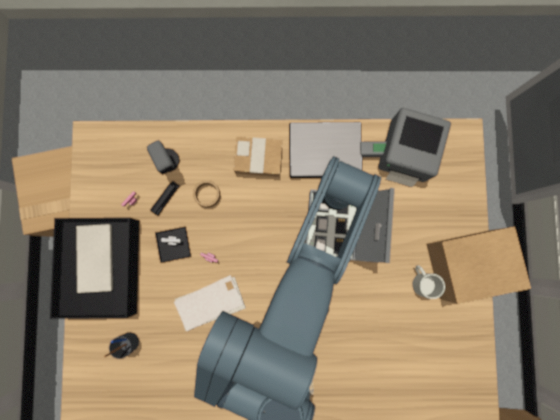

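All three batteries are seated, with tops at about 52.8 mm. Next I'll go over and behind the lid with the fingers shut, and check that nothing is hidden there.

Emit:
jog_arm --series "0 -0.6 -0.95 0; 0 -0.6 -0.95 0; -0.9 -0.6 0 0; -0.9 -0.6 0 0; -0.9 0 0 0"

```text
clock: 22.72
tcp_pos: [0.5068, -0.2559, 0.3053]
ee_rot: [-2.329, -2.105, 0.001]
force: [0.0, -0.5, 0.7]
gripper_width: -0.001
```

Emit:
jog_arm --series "-0.95 0 0 0; -0.95 0 0 0; -0.95 0 0 0; -0.2 0 0 0; 0 0 0 0"

```text
clock: 23.35
tcp_pos: [0.4959, -0.3768, 0.3047]
ee_rot: [-2.329, -2.104, -0.001]
force: [-0.1, 0.2, -0.1]
gripper_width: -0.005
```

```bash
cat >>h.py <<'E'
C=np.array([.5602,-.1863]);TH=np.radians(-5.6)
def tobox(p): 
    d=np.array(p[:2])-C;c,s=np.cos(TH),np.sin(TH);return np.array([d[0]*c+d[1]*s,-d[0]*s+d[1]*c])
def tow(bx,by):
    c,s=np.cos(TH),np.sin(TH);return C+np.array([bx*c-by*s,bx*s+by*c])
E
python3 - <<'E'
from h import *
s=bot.state();b=tobox(s['tcp_pos']);print('box',b.round(4),'h',(b[1]+.085).round(4),s['tcp_pos'].round(4),np.degrees(yaw(s)))
g=snap('wrist','w12.png');P=worldpts(g,s)
d=np.load('/tmp/w11.npz')['P']
# lid plane from w11
B=np.stack([*tobox(d.reshape(-1,3)[:,:2].T[:, :].T.T if 0 else np.zeros(2))]) if 0 else None
q=d.reshape(-1,3); dd=q[:,:2]-C; c,s2=np.cos(TH),np.sin(TH)
bx=dd[:,0]*c+dd[:,1]*s2; by=-dd[:,0]*s2+dd[:,1]*c
m=(abs(bx)<.1)&(by<-.09)&(by>-.2)&(q[:,2]>.09)&(q[:,2]<.2)
p=np.polyfit(by[m],q[m,2],1);print('lid slope angle',np.pi+np.arctan(p[0]), m.sum())
E
```

```text
box [-0.0454 -0.1959] h -0.1109 [ 0.4959 -0.3768  0.3047] 84.17910305635787
lid slope angle 1.9870617967269941 37706
```

View pics/w12.png

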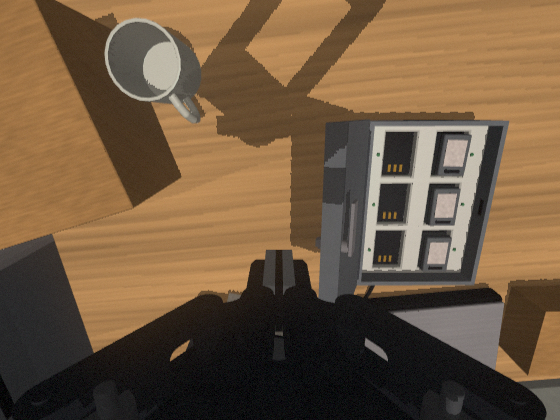

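No battery is hidden behind the lid, and the mug is clear at (150,60). The lid stands at about 1.97 rad. I'll descend behind it and push.

Emit:
jog_arm --series "0 0 0.9 0; 0 0 0.9 0; 0 0 0.7 0; 0 0 0 0"

```text
clock: 23.9
tcp_pos: [0.4954, -0.3743, 0.2039]
ee_rot: [-2.325, -2.105, -0.0]
force: [1.0, 0.8, 0.6]
gripper_width: -0.001
```

Emit:
jog_arm --series "0.4 0 0 0; 0.5 0 0 0; 0.5 0 0 0; 0.5 0 0 0; 0.5 0 0 0"

```text
clock: 24.52
tcp_pos: [0.5064, -0.2803, 0.2075]
ee_rot: [2.328, 2.105, 0.001]
force: [-0.3, -4.2, 3.0]
gripper_width: 0.0
```

Emit:
jog_arm --series "0.5 0 0 0; 0.5 0 0 0; 0.1 0 0 0; 0.55 0 0.25 0; 0.55 0 0.25 0"

```text
clock: 25.15
tcp_pos: [0.5146, -0.193, 0.1854]
ee_rot: [-2.331, -2.106, -0.0]
force: [0.2, -2.9, -0.0]
gripper_width: 0.003
```

```bash
python3 - <<'E'
from h import *
s=bot.state();b=tobox(s['tcp_pos']);print('box',b.round(4),'h',(b[1]+.085).round(4),s['tcp_pos'].round(4),np.degrees(yaw(s)),s['force'])
g=snap('scene','s2.png')
E
```

```text
box [-0.0447 -0.0111] h 0.0739 [ 0.5146 -0.193   0.1854] 84.17853078989823 [ 0.20130206 -2.88178287 -0.02293757]
```

View pics/s2.png

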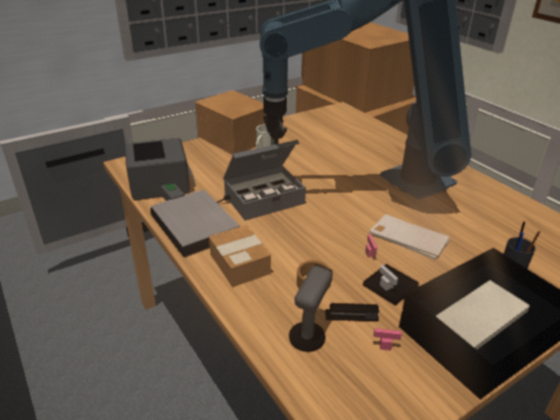

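The lid at (262,160) has swung past upright and follows the fingers. I'll continue along the arc.

Emit:
jog_arm --series "0.42 0 0.37 0; 0.42 0 0.37 0; 0.31 0 0.5 0; 0.31 0 0.5 0; 0.19 0 0.37 0"

```text
clock: 25.82
tcp_pos: [0.5204, -0.1266, 0.0999]
ee_rot: [-2.328, -2.106, 0.001]
force: [0.3, -0.7, 0.7]
gripper_width: 0.003
```

Emit:
jog_arm --series "0.19 0 0.37 0; 0.05 0 0.3 0; 0 0 0 0; 0 0 0 0"

```text
clock: 26.32
tcp_pos: [0.5226, -0.1191, 0.0753]
ee_rot: [2.33, 2.106, 0.0]
force: [0.2, -0.5, -0.0]
gripper_width: -0.002
```

```bash
python3 - <<'E'
from h import *
s=bot.state();b=tobox(s['tcp_pos']);print('box',b.round(4),'h',(b[1]+.085).round(4),s['tcp_pos'].round(4),np.degrees(yaw(s)),s['force'])
E
```

```text
box [-0.044   0.0632] h 0.1482 [ 0.5226 -0.1191  0.0753] 84.20431438734127 [ 0.1572062  -0.53592246 -0.04663492]
```

Emit:
jog_arm --series "0.25 0 0 0; 0 0 0.08 0; 0 0 0.05 0; 0 0 0.05 0; 0 0 0 0"

```text
clock: 26.95
tcp_pos: [0.5237, -0.1083, 0.0718]
ee_rot: [2.328, 2.106, 0.002]
force: [-9.2, 6.3, 31.9]
gripper_width: 0.003
```

```bash
python3 - <<'E'
from h import *
s=bot.state();print(s['tcp_pos'].round(4),s['force'])
g=snap('wrist','w13.png');P=worldpts(g,s);np.savez('/tmp/w13.npz',P=P,F=g['frame'])
E
```

```text
[ 0.5237 -0.1083  0.0718] [-9.193232    6.3289668  31.87282159]
```

View pics/w13.png

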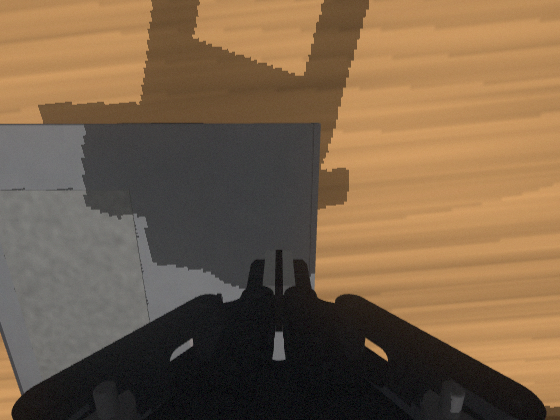

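The lid is down: 32 N of resistance with the TCP at 72 mm. I'll lift off and look at the lock.

Emit:
jog_arm --series "0 0 -0.3 0; 0 0 -0.7 0; 0 0.3 -0.9 0; 0 0.3 -0.9 0; 0 0 -0.7 0" --fingers 1

```text
clock: 27.62
tcp_pos: [0.5481, -0.1115, 0.2093]
ee_rot: [2.329, 2.106, 0.001]
force: [0.3, -0.3, -0.1]
gripper_width: 0.999
```

Emit:
jog_arm --series "0 0 0 0; 0 0 0 0"

```text
clock: 27.88
tcp_pos: [0.5464, -0.1109, 0.2066]
ee_rot: [-2.329, -2.106, 0.001]
force: [-0.1, -0.0, -0.3]
gripper_width: 1.0
```

```bash
python3 - <<'E'
from h import *
s=bot.state();print(s['tcp_pos'].round(4),s['force'])
g=snap('wrist','w14.png');P=worldpts(g,s);np.savez('/tmp/w14.npz',P=P,F=g['frame'])
print('lid');blobs(P,.066,.0745,(.4,.72,-.3,-.05),300)
print('plate');blobs(P,.0745,.079,(.5,.62,-.2,-.1),20)
print('spindle');blobs(P,.083,.1,(.5,.62,-.2,-.1),5)
print([np.median(P[v-2:v+2,u-2:u+2,2]) for u,v in [(200,150),(300,150),(240,200)]])
E
```

```text
[ 0.5464 -0.1109  0.2066] [-0.14910816 -0.00641227 -0.27743656]
lid
px [207. 195.] n 38218 c [ 560.3 -185.4] L,W 232.5 183.0 long yaw -5.6 z 72.7
plate
px [245. 219.] n 886 c [ 563.5 -146.2] L,W 36.9 36.6 long yaw 84.8 z 75.6
spindle
px [244. 223.] n 133 c [ 563.7 -146. ] L,W 10.2 10.0 long yaw -2.8 z 90.4
[np.float64(0.07258754019249712), np.float64(0.036308398935933656), np.float64(0.07251030213422452)]
```

View pics/w14.png

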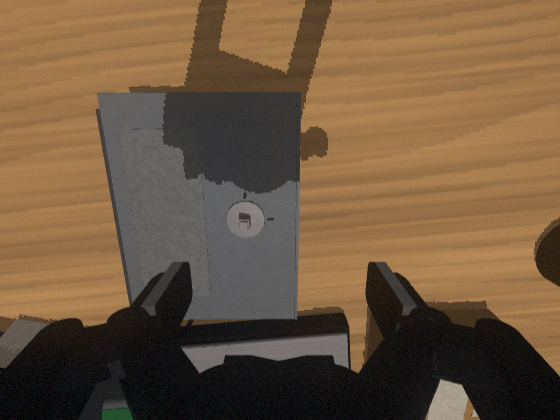

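```bash
python3 - <<'E'
from h import *
d=np.load('/tmp/w14.npz');F=d['F']
cv2.imwrite('pics/lockz.png',cv2.resize(F[185:250,210:285],None,fx=8,fy=8,interpolation=cv2.INTER_CUBIC))
P=d['P'];q=P[(P[...,2]>.0875)&(P[...,0]>.54)&(P[...,0]<.59)&(P[...,1]>-.17)&(P[...,1]<-.12)]
print(len(q),cv2.minAreaRect((q[:,:2]*1000).astype(np.float32)),q.mean(0))
E
```

```text
1836 ((554.4864501953125, -155.48336791992188), (35.41962432861328, 23.106239318847656), 17.678632736206055) [ 0.54635356 -0.15768987  0.25123887]
```

View pics/lockz.png

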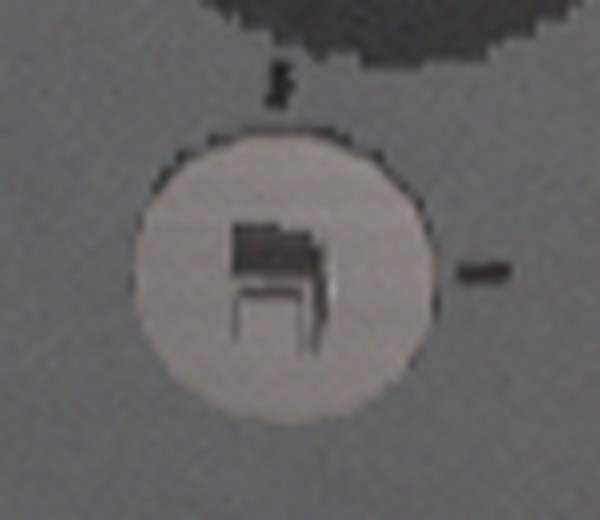

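The lid is shut, with its top at 72.7 mm. The spindle is at (563.6, −146.1) mm and squares closely with the tool axes. Now I'll go to the key.

```bash
python3 - <<'E'
from h import *
rows(.50,.365,.2,0,13)
E
```

```text
at [ 0.5462 -0.1108  0.2062] yaw 84.22 q6 -1.87 t 27.925 F [-0.2  1.3  0.4] w 1.002
0.90 -0.18 0.01 0.113; 0.88 -0.28 0.01 0.113; 0.84 -0.38 0.01 0.113; 0.79 -0.47 0.01 0.113; 0.73 -0.56 0.01 0.113; 0.66 -0.64 0.01 0.113; 0.59 -0.71 0.01 0.113; 0.51 -0.77 0.01 0.113; 0.42 -0.82 0.01 0.113; 0.32 -0.86 0.01 0.113; 0.22 -0.89 0.01 0.113; 0.12 -0.91 0.01 0.113; 0.02 -0.92 0.01 0.113
```

Emit:
jog_arm --series "0.90 -0.18 0.01 0.113; 0.88 -0.28 0.01 0.113; 0.84 -0.38 0.01 0.113; 0.79 -0.47 0.01 0.113; 0.73 -0.56 0.01 0.113"

```text
clock: 28.55
tcp_pos: [0.528, 0.0732, 0.2041]
ee_rot: [-2.827, -1.367, 0.004]
force: [0.1, 0.6, -0.8]
gripper_width: 1.005
```

Emit:
jog_arm --series "0.66 -0.64 0.01 0.113; 0.59 -0.71 0.01 0.113; 0.51 -0.77 0.01 0.113; 0.42 -0.82 0.01 0.113; 0.32 -0.86 0.01 0.113"

```text
clock: 29.18
tcp_pos: [0.5102, 0.2563, 0.202]
ee_rot: [3.097, 0.526, -0.005]
force: [0.2, 0.3, 0.1]
gripper_width: 0.999
```

Emit:
jog_arm --series "0.22 -0.89 0.01 0.113; 0.12 -0.91 0.01 0.113; 0.02 -0.92 0.01 0.113; 0 0 0 0; 0 0 0 0"

```text
clock: 29.8
tcp_pos: [0.5002, 0.3644, 0.2011]
ee_rot: [3.14, 0.004, -0.003]
force: [0.6, -0.1, 0.0]
gripper_width: 0.999
```

```bash
python3 - <<'E'
from h import *
s=bot.state();print(s['tcp_pos'].round(4),np.degrees(yaw(s)),s['joint_pos'][5])
g=snap('wrist','w15.png');P=worldpts(g,s);np.savez('/tmp/w15.npz',P=P,F=g['frame'])
b=(.42,.6,.28,.45)
print('wing');blobs(P,.050,.062,b,20)
print('tray rim');blobs(P,.012,.02,b,50)
print('floor');blobs(P,.001,.008,b,500)
E
```

```text
[0.5002 0.3644 0.2011] 0.14782354075768364 0.4474914053858585
wing
px [288. 187.] n 645 c [509.2 370.1] L,W 63.2 10.1 long yaw 86.7 z 56.4
tray rim
px [275. 174.] n 1528 c [496.1 371.7] L,W 110.5 110.1 long yaw 11.1 z 16.2
floor
px [274. 173.] n 6865 c [496.2 371.1] L,W 102.6 102.2 long yaw 11.2 z 4.6
```

View pics/w15.png

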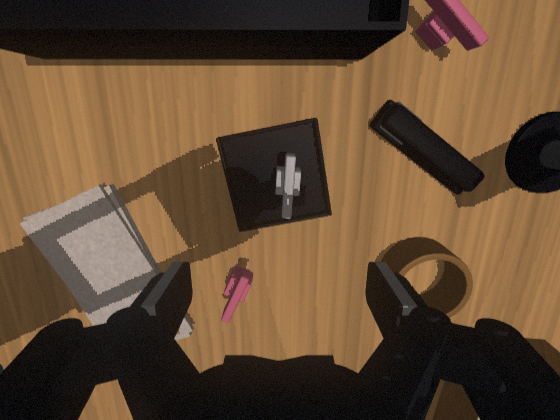

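The grey key's wing is at (288,187) in the image, which is (509.2, 370.1) mm at yaw 86.7°. I'll align to it and descend.

```bash
python3 - <<'E'
from h import *
plan(.5092,.3701,.08,-3.3)
E
```

```text
at [0.5005 0.3641 0.2015] yaw 0.09 q6 0.45 t 29.85 F [-0.2 -0.2 -0.1] w 0.999
shift tool units (current axes) [ 0.222 -0.155  3.038] world d mm [   8.7    6.  -121.5]
turn 0.059 shift after turning [ 0.213 -0.168  3.038]
```

Emit:
jog_arm --series "0.22 -0.15 0.8 0.059; 0 0 0.9 0; 0 0 0.9 0; 0 0 0.43 0; 0 0 0 0"

```text
clock: 30.48
tcp_pos: [0.5091, 0.37, 0.0803]
ee_rot: [3.139, -0.092, -0.004]
force: [-0.5, 0.0, 0.1]
gripper_width: 1.0
```

Emit:
jog_arm --series "0 0 0 0; 0 0 0 0"

```text
clock: 30.72
tcp_pos: [0.5106, 0.3716, 0.0831]
ee_rot: [-3.139, 0.091, -0.004]
force: [0.2, -0.3, -0.3]
gripper_width: 0.998
```

```bash
python3 - <<'E'
from h import *
plan(.5092,.3701,.038,-3.3)
s=bot.state();g=snap('wrist','w16.png');P=worldpts(g,s)
b=(.42,.6,.28,.45)
print('wing');blobs(P,.050,.062,b,20)
print('block');blobs(P,.028,.040,b,20)
E
```

```text
at [0.5106 0.3716 0.0831] yaw -3.32 q6 0.51 t 30.73 F [ 0.2 -0.3 -0.3] w 0.998
shift tool units (current axes) [-0.036  0.04   1.126] world d mm [ -1.4  -1.5 -45.1]
turn -0.0 shift after turning [-0.036  0.04   1.126]
wing
px [277. 241.] n 1535 c [509.1 370.4] L,W 63.7 9.8 long yaw 86.4 z 56.4
block
px [263. 229.] n 394 c [499.8 370.8] L,W 25.7 7.1 long yaw 86.8 z 34.4
px [290. 230.] n 405 c [518.3 369.7] L,W 25.8 7.1 long yaw 87.1 z 34.5
```

Emit:
jog_arm --series "-0.03 0.03 0.6 0; 0 0 0.4 0; 0 0 0 0; 0 0 0 0"

```text
clock: 31.28
tcp_pos: [0.5087, 0.3702, 0.0418]
ee_rot: [-3.14, 0.091, -0.001]
force: [0.0, -0.6, 0.4]
gripper_width: 0.998
```

```bash
python3 - <<'E'
from h import *
plan(.5091,.3703,.038,-3.4)
E
```

```text
at [0.5087 0.3702 0.0418] yaw -3.32 q6 0.51 t 31.27 F [ 0.  -0.6  0.4] w 0.998
shift tool units (current axes) [ 0.009 -0.002  0.095] world d mm [ 0.4  0.1 -3.8]
turn 0.001 shift after turning [ 0.009 -0.002  0.095]
```

Emit:
jog_arm --series "0.01 0 0.07 0; 0 0 0 0"

```text
clock: 31.52
tcp_pos: [0.5089, 0.37, 0.0388]
ee_rot: [-3.14, 0.091, -0.001]
force: [0.4, 0.1, -0.1]
gripper_width: 1.001
```

Emit:
jog_arm --series "0 0 0 0; 0 0 0 0; 0 0 0 0; 0 0 0 0; 0 0 0 0" --fingers 0

```text
clock: 32.15
tcp_pos: [0.5088, 0.37, 0.0386]
ee_rot: [-3.14, 0.091, -0.0]
force: [0.3, 0.4, 0.2]
gripper_width: 0.101
```

Emit:
jog_arm --series "0 0 0 0; 0 0 0 0"

```text
clock: 32.4
tcp_pos: [0.5088, 0.37, 0.0386]
ee_rot: [-3.14, 0.091, -0.0]
force: [0.2, 0.0, 1.3]
gripper_width: 0.103
```

```bash
python3 - <<'E'
from h import *
plan(.5091,.3703,.038,-3.4)
E
```

```text
at [0.5088 0.37   0.0386] yaw -3.32 q6 0.51 t 32.4 F [0.2 0.  1.3] w 0.103
shift tool units (current axes) [ 0.007 -0.008  0.015] world d mm [ 0.3  0.3 -0.6]
turn 0.001 shift after turning [ 0.007 -0.008  0.015]
```

Emit:
jog_arm --series "0 0 -0.3 0; 0 0 -0.8 0; 0 0 -0.9 0; 0 0 -0.9 0; 0 0 -0.9 0"

```text
clock: 33.02
tcp_pos: [0.5084, 0.3699, 0.1923]
ee_rot: [-3.14, 0.091, -0.0]
force: [-1.0, 0.7, -2.0]
gripper_width: 0.099
```

Emit:
jog_arm --series "0 0 0 0; 0 0 0 0"

```text
clock: 33.28
tcp_pos: [0.5081, 0.3697, 0.1898]
ee_rot: [3.14, -0.091, -0.002]
force: [-0.1, -0.4, -2.2]
gripper_width: 0.097
```

```bash
python3 - <<'E'
from h import *
s=bot.state();g=snap('wrist','w17.png');T=held(g)
m=(abs(T[...,0])<.006)&(abs(T[...,1])<.05)&(abs(T[...,2]+.017)<.006)
print(T[m][:,1].min(),T[m][:,1].max(),np.median(T[m][:,2]),m.sum(), np.polyfit(T[m][:,1],T[m][:,2],1)[0],np.polyfit(T[m][:,1],T[m][:,0],1))
rows(.5636,-.1461,.17,-7,14)
E
```

```text
-0.03233574041906665 0.03187673238319581 -0.017822446491974342 2488 -0.012913246684765144 [-0.00123469 -0.00027582]
at [0.5077 0.3695 0.189 ] yaw -3.32 q6 0.51 t 33.325 F [ 1.1 -0.5 -1.7] w 0.098
0.15 0.91 0.03 0.005; 0.16 0.91 0.03 0.005; 0.16 0.91 0.03 0.005; 0.17 0.91 0.03 0.005; 0.17 0.91 0.03 0.005; 0.18 0.91 0.03 0.005; 0.18 0.91 0.03 0.005; 0.18 0.91 0.03 0.005; 0.19 0.91 0.03 0.005; 0.19 0.91 0.03 0.005; 0.20 0.90 0.03 0.005; 0.20 0.90 0.03 0.005; 0.21 0.90 0.03 0.005; 0.21 0.90 0.03 0.005
```

View pics/w17.png

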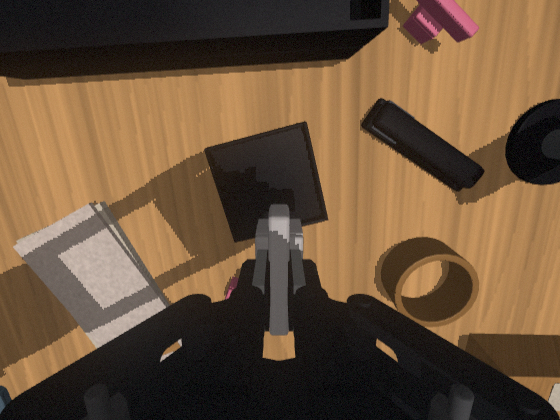

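The key is held centred and level at (280,270). I'll carry it to the lock.

Emit:
jog_arm --series "0.15 0.91 0.03 0.005; 0.16 0.91 0.03 0.005; 0.16 0.91 0.03 0.005; 0.17 0.91 0.03 0.005; 0.17 0.91 0.03 0.005"

```text
clock: 33.95
tcp_pos: [0.5276, 0.1848, 0.1826]
ee_rot: [3.138, -0.131, -0.005]
force: [-0.1, -0.3, -1.7]
gripper_width: 0.1
```

Emit:
jog_arm --series "0.18 0.91 0.03 0.005; 0.18 0.91 0.03 0.005; 0.18 0.91 0.03 0.005; 0.19 0.91 0.03 0.005; 0.19 0.91 0.03 0.005"

```text
clock: 34.58
tcp_pos: [0.5474, 0.0005, 0.1767]
ee_rot: [-3.136, 0.17, 0.005]
force: [-0.3, 0.2, -1.4]
gripper_width: 0.097
```

Emit:
jog_arm --series "0.20 0.90 0.03 0.005; 0.20 0.90 0.03 0.005; 0.21 0.90 0.03 0.005; 0.21 0.7 0.03 0.005; 0 0 0 0"

```text
clock: 35.2
tcp_pos: [0.5646, -0.1392, 0.1716]
ee_rot: [-3.134, 0.205, 0.005]
force: [-1.0, 1.1, -1.8]
gripper_width: 0.098
```

```bash
python3 - <<'E'
from h import *
plan(.5636,-.1461,.17,-7)
s=bot.state();g=snap('wrist','w18.png');P=worldpts(g,s);np.savez('/tmp/w18.npz',P=P,F=g['frame'])
print('plate');blobs(P,.0745,.079,(.5,.62,-.2,-.1),20)
print('spindle');blobs(P,.083,.1,(.5,.62,-.2,-.1),5)
E
```

```text
at [ 0.5646 -0.1392  0.1716] yaw -7.5 q6 -0.3 t 35.2 F [-1.   1.1 -1.8] w 0.098
shift tool units (current axes) [-0.002  0.176  0.04 ] world d mm [-1.  -6.9 -1.6]
turn -0.009 shift after turning [-0.004  0.176  0.04 ]
plate
px [279. 207.] n 514 c [ 564.9 -138.1] L,W 37.2 20.9 long yaw -9.3 z 75.6
spindle
```

View pics/w18.png

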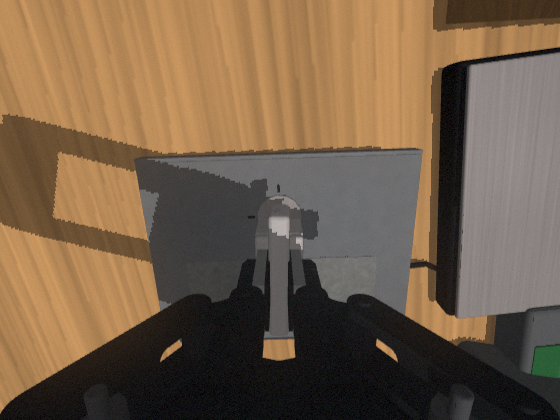

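Emit:
jog_arm --series "0 0.17 0 -0.009; 0 0 0.4 0; 0 0 0.4 0; 0 0 0 0; 0 0 0 0"

```text
clock: 35.88
tcp_pos: [0.5645, -0.1438, 0.1415]
ee_rot: [-3.136, 0.186, 0.001]
force: [0.9, -0.1, -1.4]
gripper_width: 0.1
```

```bash
python3 - <<'E'
from h import *
plan(.5637,-.1462,.13,-7)
plan(.5637,-.1462,.13,-7)
s=bot.state();g=snap('wrist','w19.png');P=worldpts(g,s)
plan(.5637,-.1462,.13,-7)
E
```

```text
at [ 0.5645 -0.1438  0.1415] yaw -6.8 q6 -0.32 t 35.88 F [ 0.9 -0.1 -1.4] w 0.1
shift tool units (current axes) [-0.013  0.061  0.288] world d mm [ -0.8  -2.4 -11.5]
turn 0.004 shift after turning [-0.013  0.061  0.288]
at [ 0.5645 -0.1438  0.1415] yaw -6.8 q6 -0.32 t 35.88 F [ 0.9 -0.1 -1.4] w 0.1
shift tool units (current axes) [-0.013  0.061  0.288] world d mm [ -0.8  -2.4 -11.5]
turn 0.004 shift after turning [-0.013  0.061  0.288]
at [ 0.5648 -0.144   0.142 ] yaw -6.8 q6 -0.32 t 35.92 F [ 0.1 -0.3 -0.4] w 0.098
shift tool units (current axes) [-0.021  0.057  0.299] world d mm [ -1.1  -2.2 -12. ]
turn 0.003 shift after turning [-0.021  0.057  0.299]
```

View pics/w19.png

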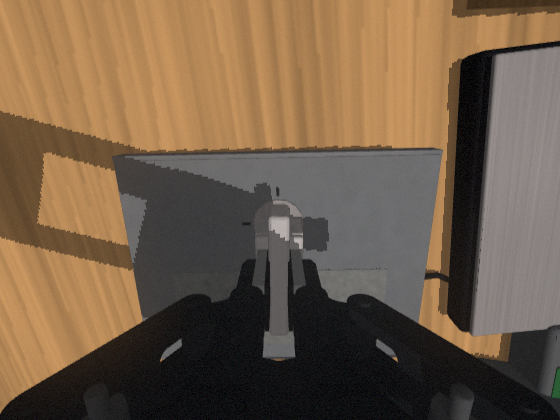

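Emit:
jog_arm --series "-0.02 0.06 0.2 0; 0 0 0 0; 0 0 0 0; 0 0 0 0"

```text
clock: 36.42
tcp_pos: [0.5636, -0.1464, 0.1339]
ee_rot: [3.136, -0.187, 0.001]
force: [0.2, 0.3, -2.1]
gripper_width: 0.1
```

```bash
python3 - <<'E'
from h import *
plan(.5637,-.1462,.122,-7)
E
```

```text
at [ 0.5636 -0.1464  0.1339] yaw -6.82 q6 -0.33 t 36.42 F [ 0.2  0.3 -2.1] w 0.1
shift tool units (current axes) [ 0.003 -0.006  0.297] world d mm [  0.1   0.2 -11.9]
turn 0.003 shift after turning [ 0.003 -0.006  0.297]
```

Aligned to within 0.2 mm, so I'll lower in small steps and watch the force.

Emit:
jog_arm --series "0 0 0.15 0; 0 0 0.1 0; 0 0 0.05 0; 0 0 0 0"

```text
clock: 36.92
tcp_pos: [0.5633, -0.1463, 0.1214]
ee_rot: [-3.136, 0.187, 0.001]
force: [-0.1, -0.3, -0.9]
gripper_width: 0.101
```

Emit:
jog_arm --series "0 0 0.05 0; 0 0 0.05 0; 0 0 0 0"

```text
clock: 37.3
tcp_pos: [0.5633, -0.1463, 0.1175]
ee_rot: [-3.136, 0.187, 0.001]
force: [0.3, -0.4, -0.7]
gripper_width: 0.097
```

Emit:
jog_arm --series "0 0 0.05 0; 0 0 0.05 0; 0 0 0.05 0; 0 0 0 0"

```text
clock: 37.8
tcp_pos: [0.5633, -0.1463, 0.1115]
ee_rot: [-3.136, 0.187, 0.001]
force: [0.2, -0.8, -1.9]
gripper_width: 0.101
```

Emit:
jog_arm --series "0 0 0.05 0; 0 0 0.03 0; 0 0 0 0"

```text
clock: 38.17
tcp_pos: [0.5637, -0.1465, 0.1095]
ee_rot: [3.136, -0.187, 0.002]
force: [-1.4, 1.1, 4.5]
gripper_width: 0.097
```

The key is seated: contact at TCP z 109.5 mm, against 109.6 expected. Now I'll turn it clockwise.

Emit:
jog_arm --series "0 0 0 0.12; 0 0 0 0.12; 0 0 0 0.12; 0 0 0 0.12; 0 0 0 0.12"

```text
clock: 38.8
tcp_pos: [0.5632, -0.1461, 0.1095]
ee_rot: [-2.939, 1.11, 0.0]
force: [-2.6, 2.0, 6.3]
gripper_width: 0.101
```

```bash
python3 - <<'E'
from h import *
s=bot.state();print(s['tcp_pos'].round(4),np.degrees(yaw(s)),s['torque'].round(2),s['force'].round(1),s['gripper_width'])
E
```

```text
[ 0.5632 -0.1461  0.1095] -41.395549524358074 [0.36 0.58 0.2 ] [-2.6  2.   6.3] 0.10096752459982344
```

Emit:
jog_arm --series "0 0 0 0.12; 0 0 0 0.12; 0 0 0 0.12; 0 0 0 0.12; 0 0 0 0.12"

```text
clock: 39.42
tcp_pos: [0.563, -0.1456, 0.1095]
ee_rot: [-2.479, 1.929, 0.002]
force: [-3.8, 3.3, 7.3]
gripper_width: 0.1
```

```bash
python3 - <<'E'
from h import *
s=bot.state();print(s['tcp_pos'].round(4),np.degrees(yaw(s)),s['torque'].round(2),s['force'].round(1),s['gripper_width'])
E
```

```text
[ 0.563  -0.1456  0.1095] -75.77156969276162 [0.66 0.63 0.17] [-3.8  3.3  7.3] 0.09972805327096973
```

Emit:
jog_arm --series "0 0 0 0.12; 0 0 0 0.12; 0 0 0 0.08; 0 0 0 0"

```text
clock: 39.92
tcp_pos: [0.563, -0.1453, 0.1095]
ee_rot: [-2.143, 2.296, 0.002]
force: [-4.3, 3.8, 7.2]
gripper_width: 0.1
```

```bash
python3 - <<'E'
from h import *
s=bot.state();print(s['tcp_pos'].round(4),np.degrees(yaw(s)),s['torque'].round(2),s['force'].round(1),s['gripper_width'])
E
```

```text
[ 0.563  -0.1453  0.1095] -93.94206707757942 [ 0.83  0.66 -0.02] [-4.3  3.8  7.2] 0.10046604437282194
```

Emit:
jog_arm --series "0 0 0 0.05; 0 0 0 0.04; 0 0 0 0"

```text
clock: 40.3
tcp_pos: [0.563, -0.1451, 0.1095]
ee_rot: [-2.038, 2.39, 0.002]
force: [-3.3, 4.9, 7.8]
gripper_width: 0.097
```

```bash
python3 - <<'E'
from h import *
s=bot.state();print(s['tcp_pos'].round(4),np.degrees(yaw(s)),s['torque'].round(2),s['force'].round(1),s['gripper_width'])
E
```

```text
[ 0.563  -0.1451  0.1095] -99.06769617216347 [0.86 0.58 0.01] [-3.3  4.9  7.8] 0.09659311474126822
```

Emit:
jog_arm --series "0 0 0 0.05; 0 0 0 0.05; 0 0 0 0"

```text
clock: 40.67
tcp_pos: [0.563, -0.1451, 0.1095]
ee_rot: [-1.916, 2.489, 0.003]
force: [-3.6, 4.2, 7.4]
gripper_width: 0.103
```

```bash
python3 - <<'E'
from h import *
s=bot.state();print(s['tcp_pos'].round(4),np.degrees(yaw(s)),s['torque'].round(2),s['force'].round(1),s['gripper_width'],s['joint_efforts'].round(2))
g=snap('wrist','w20.png')
T=held(g);m=(abs(T[...,0])<.008)&(abs(T[...,1])<.04)&(abs(T[...,2]+.017)<.006)
print(np.polyfit(T[m][:,1],T[m][:,0],1),m.sum())
E
```

```text
[ 0.563  -0.1451  0.1095] -104.80754341662951 [0.91 0.53 0.07] [-3.6  4.2  7.4] 0.10297645525862523 [ -2.22 -46.54 -25.84  -0.95  -1.78   0.26]
[0.00217015 0.00085244] 2591
```

View pics/w20.png

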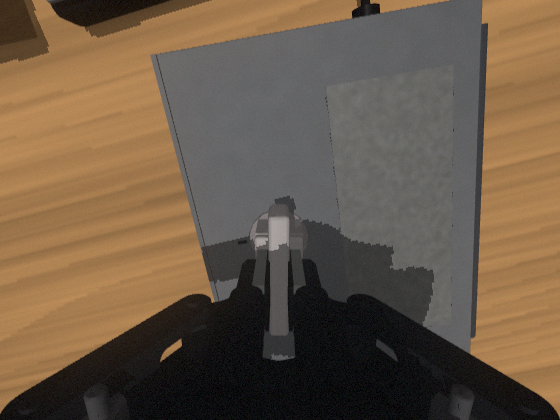

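Emit:
jog_arm --series "0 0 0 0.04; 0 0 0 0.04; 0 0 0 0"

```text
clock: 41.1
tcp_pos: [0.5631, -0.145, 0.1095]
ee_rot: [-1.815, 2.563, 0.003]
force: [-4.0, 4.9, 6.7]
gripper_width: 0.101
```

```bash
cat > t.py <<'E'
from h import *
s=bot.state();print(s['tcp_pos'].round(4),np.degrees(yaw(s)),s['torque'].round(2),s['force'].round(1),s['gripper_width'],s['joint_efforts'].round(2))
g=bot.grab_frame('wrist')
T=held(g);m=(abs(T[...,0])<.008)&(abs(T[...,1])<.04)&(abs(T[...,2]+.017)<.006)
print(np.polyfit(T[m][:,1],T[m][:,0],1),m.sum())
E
python3 t.py
```

```text
[ 0.5631 -0.145   0.1095] -109.37907481343964 [0.95 0.51 0.07] [-4.   4.9  6.7] 0.10133437822057886 [ -2.39 -46.53 -25.83  -1.03  -1.77   0.23]
[0.00267895 0.00086592] 2594
```

Emit:
jog_arm --series "0 0 0 0.04; 0 0 0 0.04; 0 0 0 0"

```text
clock: 41.52
tcp_pos: [0.5631, -0.1449, 0.1095]
ee_rot: [-1.711, 2.634, 0.003]
force: [-2.7, 5.0, 6.7]
gripper_width: 0.101
```

```bash
python3 t.py
```

```text
[ 0.5631 -0.1449  0.1095] -113.96598121691146 [0.95 0.5  0.11] [-2.7  5.   6.7] 0.10090370188532108 [ -2.54 -46.54 -25.82  -1.12  -1.76   0.24]
[0.00269645 0.00085   ] 2594
```

Emit:
jog_arm --series "0 0 0 0.05; 0 0 0 0.05; 0 0 0 0; 0 0 0 0"

```text
clock: 42.08
tcp_pos: [0.5632, -0.1449, 0.1095]
ee_rot: [-1.578, 2.715, 0.003]
force: [-1.7, 5.3, 7.5]
gripper_width: 0.094
```

```bash
python3 t.py; python3 - <<'E'
from h import *
s=bot.state();g=snap('wrist','w21.png');T=held(g)
m=(abs(T[...,0])<.006)&(abs(T[...,1])<.05)&(abs(T[...,2]+.017)<.006);print(np.median(T[m][:,2]),T[m][:,1].min(),T[m][:,1].max())
P=worldpts(g,s)
blobs(P,.1,.112,(.5,.62,-.2,-.1),20);blobs(P,.118,.135,(.5,.62,-.2,-.1),20)
E
```

```text
[ 0.5632 -0.1449  0.1095] -119.66134358740446 [1.06 0.47 0.13] [-1.7  5.3  7.5] 0.09426947952071771 [ -2.76 -46.57 -25.78  -1.18  -1.72   0.15]
[0.00312794 0.00083957] 2601
-0.01781561104458386 -0.03347842644469383 0.030429572711008726
px [278. 206.] n 45 c [ 591.4 -161.8] L,W 9.0 1.2 long yaw 62.6 z 110.2
px [261. 243.] n 215 c [ 574.5 -141.6] L,W 12.8 6.8 long yaw -29.2 z 105.2
px [296. 243.] n 210 c [ 565.1 -157.9] L,W 12.6 6.7 long yaw -29.5 z 105.1
px [279. 270.] n 3411 c [ 565.4 -145.3] L,W 61.9 33.7 long yaw -49.7 z 127.3
```

View pics/w21.png

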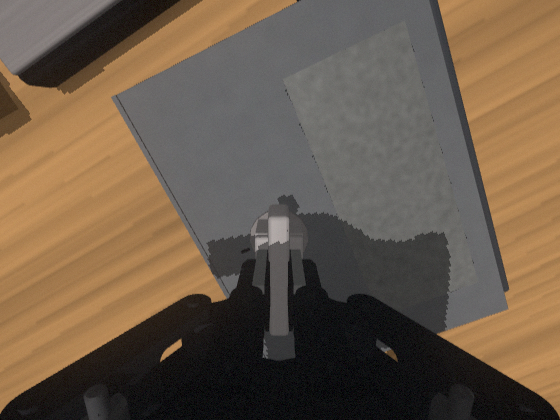

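The key has passed 113° of turn without a clear stop. I'll back off within the play, lift, and look at the spindle itself.

Emit:
jog_arm --series "0 0 0 -0.1; 0 0 -0.2 0; 0 0 -0.3 0; 0 0 -0.5 0; 0 0 -0.8 0"

```text
clock: 42.8
tcp_pos: [0.5629, -0.1471, 0.1813]
ee_rot: [1.709, -2.634, -0.0]
force: [0.8, -0.2, -2.1]
gripper_width: 0.095
```

Emit:
jog_arm --series "0 -0.9 -0.6 0; 0 -0.9 0 0; 0 0 0 0; 0 0 0 0"

```text
clock: 43.3
tcp_pos: [0.6285, -0.1758, 0.2045]
ee_rot: [1.71, -2.634, -0.001]
force: [-0.5, 0.6, -1.1]
gripper_width: 0.099
```

```bash
python3 - <<'E'
from h import *
s=bot.state();print(s['tcp_pos'].round(4),np.degrees(yaw(s)),s['force'].round(1))
g=snap('wrist','w22.png');P=worldpts(g,s)
print('plate');blobs(P,.0745,.079,(.5,.62,-.2,-.1),20)
print('spindle');blobs(P,.083,.1,(.5,.62,-.2,-.1),5)
T=held(g);m=(abs(T[...,0])<.008)&(abs(T[...,1])<.04)&(abs(T[...,2]+.017)<.006)
print(np.polyfit(T[m][:,1],T[m][:,0],1),T[m][:,1].min(),T[m][:,1].max())
E
```

```text
[ 0.6285 -0.1758  0.2045] -114.01602838965714 [-0.5  0.6 -1.1]
plate
spindle
[0.00237502 0.00085442] -0.033449700338985304 0.03081265543542265
```

View pics/w22.png

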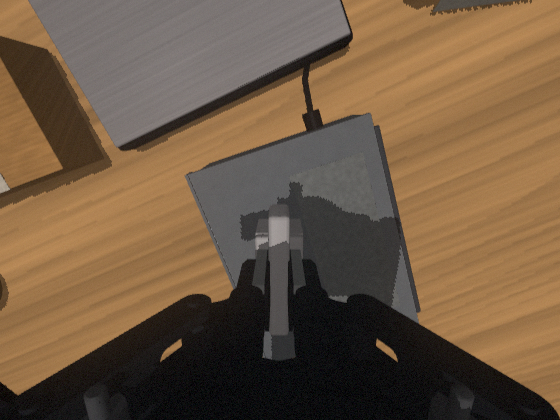

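Emit:
jog_arm --series "0 0.9 0 0; 0 0.9 0 0; 0 0.9 0 0; 0 0.6 0 0; 0 0 0 0"

```text
clock: 43.98
tcp_pos: [0.5066, -0.1209, 0.2051]
ee_rot: [1.712, -2.634, -0.0]
force: [1.3, -0.4, -1.7]
gripper_width: 0.098
```

Emit:
jog_arm --series "0 0 0.4 0; 0 0 0 0; 0 0 0 0"

```text
clock: 44.35
tcp_pos: [0.5088, -0.1222, 0.1878]
ee_rot: [1.711, -2.634, -0.001]
force: [-0.3, 0.5, -1.6]
gripper_width: 0.104
```

```bash
python3 - <<'E'
from h import *
s=bot.state();print(s['tcp_pos'].round(4),np.degrees(yaw(s)),s['force'].round(1))
g=snap('wrist','w23.png');P=worldpts(g,s)
print('plate');blobs(P,.0745,.079,(.5,.62,-.2,-.1),20)
print('spindle');blobs(P,.083,.1,(.5,.62,-.2,-.1),5)
q=P[(P[...,2]>.0745)&(P[...,2]<.079)&(abs(P[...,0]-.5637)<.02)&(abs(P[...,1]+.146)<.02)]
m=(abs(P[...,0]-.5637)<.025)&(abs(P[...,1]+.146)<.025)&(P[...,2]<.1)
v,u=np.nonzero(m);print(u.min(),u.max(),v.min(),v.max())
F=g['frame'];c=F[max(0,v.min()-5):v.max()+5,max(0,u.min()-5):u.max()+5]
cv2.imwrite('pics/w23z.png',cv2.resize(c,None,fx=8,fy=8,interpolation=cv2.INTER_CUBIC))
E
```

```text
[ 0.5088 -0.1222  0.1878] -113.97183788894544 [-0.3  0.5 -1.6]
plate
px [277. 135.] n 1379 c [ 563.2 -146.1] L,W 37.2 36.6 long yaw -24.0 z 75.6
spindle
px [277. 136.] n 171 c [ 563.4 -146.1] L,W 9.9 9.9 long yaw 84.5 z 91.0
237 315 93 173
```

View pics/w23z.png

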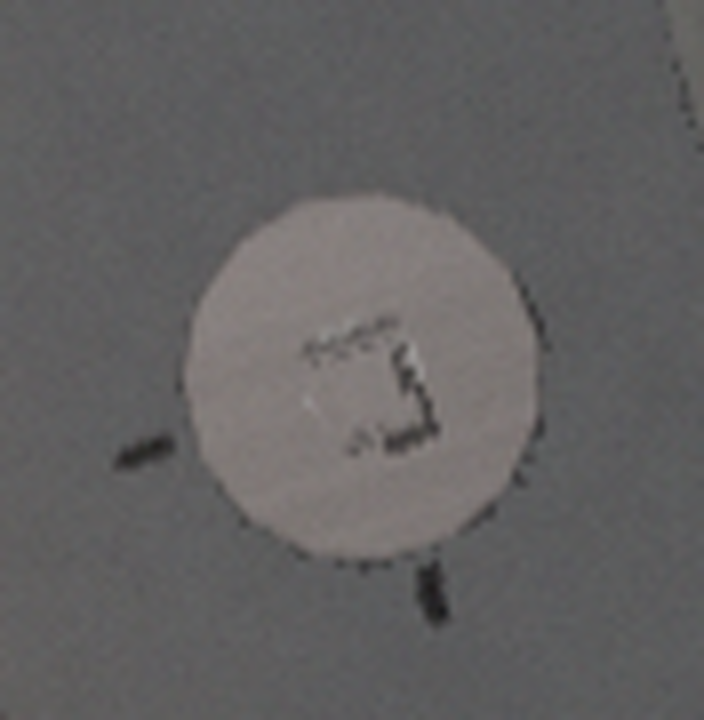

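View pics/w23.png

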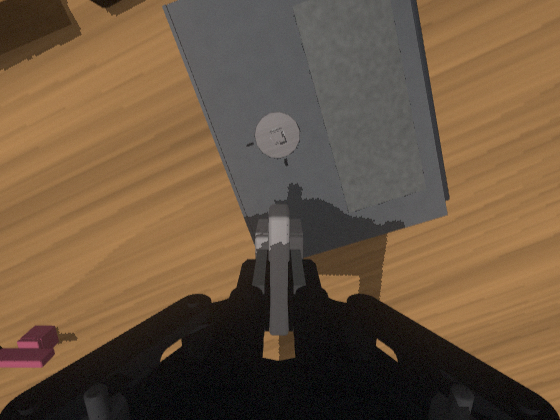

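The spindle at (277,135) is square with the lid again, at 84.5° or equivalently −95.5°. That is exactly what the locked stop would give, if the stop is soft. Because of the quarter-turn ambiguity, I'll refit the key and turn again. If the spindle is at its stop it will spring back, and if it is free it will stay turned.

```bash
python3 - <<'E'
from h import *
plan(.5627,-.14485,.14,-100)
s=bot.state();g=bot.grab_frame('wrist');P=worldpts(g,s)
q=P[(P[...,2]>.0895)&(P[...,2]<.095)&(abs(P[...,0]-.5636)<.012)&(abs(P[...,1]+.146)<.012)]
print(len(q),cv2.minAreaRect((q[:,:2]*1000).astype(np.float32)))
d=np.load('/tmp/w14.npz')['P'];q=d[(d[...,2]>.0888)&(d[...,2]<.094)&(abs(d[...,0]-.5636)<.012)&(abs(d[...,1]+.146)<.012)]
print(len(q),cv2.minAreaRect((q[:,:2]*1000).astype(np.float32)))
E
```

```text
at [ 0.509  -0.1223  0.1882] yaw -113.97 q6 1.54 t 44.4 F [-0.6  0.2 -1.4] w 0.101
shift tool units (current axes) [-0.03  -1.457  1.203] world d mm [ 53.7 -22.6 -48.2]
turn -0.244 shift after turning [ 0.323 -1.421  1.203]
108 ((563.2943725585938, -145.94773864746094), (8.167200088500977, 9.46444034576416), 79.94567108154297)
85 ((563.3773193359375, -145.9649658203125), (8.27165699005127, 8.762804985046387), 83.58827209472656)
```

Emit:
jog_arm --series "0 0 0 -0.122; 0 0 0 -0.122; 0.16 -0.71 0.3 0; 0.16 -0.71 0.5 0; 0 0 0 0"

```text
clock: 45.08
tcp_pos: [0.563, -0.145, 0.1546]
ee_rot: [2.019, -2.406, -0.003]
force: [-0.5, 1.3, -1.4]
gripper_width: 0.102
```

Emit:
jog_arm --series "0 0 0 0; 0 0 0 0; 0 0 0 0"

```text
clock: 45.45
tcp_pos: [0.5622, -0.1443, 0.1573]
ee_rot: [-2.02, 2.406, -0.002]
force: [0.6, -0.3, -0.6]
gripper_width: 0.097
```

```bash
python3 - <<'E'
from h import *
plan(.5627,-.14485,.134,-100)
g=bot.grab_frame('wrist');T=held(g);m=(abs(T[...,0])<.008)&(abs(T[...,1])<.04)&(abs(T[...,2]+.017)<.006)
print(np.polyfit(T[m][:,1],T[m][:,0],1),T[m][:,1].min(),T[m][:,1].max())
E
```

```text
at [ 0.5622 -0.1443  0.1573] yaw -99.97 q6 1.3 t 45.45 F [ 0.6 -0.3 -0.6] w 0.097
shift tool units (current axes) [ 0.011 -0.014  0.583] world d mm [  0.5  -0.5 -23.3]
turn 0.001 shift after turning [ 0.011 -0.014  0.583]
[0.00216383 0.00083963] -0.03309575970570203 0.031114695011495275
```

Emit:
jog_arm --series "0.01 -0.01 0.3 0; 0 0 0.2 0; 0 0 0.05 0; 0 0 0 0; 0 0 0 0"

```text
clock: 46.12
tcp_pos: [0.5629, -0.145, 0.1347]
ee_rot: [-2.02, 2.406, -0.001]
force: [-0.1, -0.4, -1.4]
gripper_width: 0.099
```

```bash
python3 - <<'E'
from h import *
plan(.5627,-.14485,.11,-100)
E
```

```text
at [ 0.5629 -0.145   0.1347] yaw -99.98 q6 1.3 t 46.12 F [-0.1 -0.4 -1.4] w 0.099
shift tool units (current axes) [-0.004  0.005  0.618] world d mm [ -0.2   0.2 -24.7]
turn 0.0 shift after turning [-0.004  0.005  0.618]
```

Emit:
jog_arm --series "0 0 0.15 0; 0 0 0.1 0; 0 0 0.1 0; 0 0 0.05 0; 0 0 0 0"

```text
clock: 46.75
tcp_pos: [0.5626, -0.1449, 0.1183]
ee_rot: [2.02, -2.406, -0.001]
force: [0.8, 0.2, -1.2]
gripper_width: 0.101
```

Emit:
jog_arm --series "0 0 0.1 0; 0 0 0.08 0; 0 0 0.05 0; 0 0 0 0"

```text
clock: 47.25
tcp_pos: [0.5626, -0.1449, 0.1096]
ee_rot: [2.02, -2.406, 0.0]
force: [0.1, 0.2, 1.3]
gripper_width: 0.102
```

```bash
python3 t.py
```

```text
[ 0.5626 -0.1449  0.1096] -99.97882032264994 [0.06 0.2  0.04] [0.1 0.2 1.3] 0.10198854264536077 [-1.000e-02 -4.944e+01 -2.578e+01  7.000e-02 -4.900e-01  1.000e-02]
[0.0022138 0.0008795] 2588
```

Emit:
jog_arm --series "0 0 0 0.06; 0 0 0 0.06; 0 0 0 0"

```text
clock: 47.68
tcp_pos: [0.5628, -0.1449, 0.1095]
ee_rot: [-1.872, 2.522, -0.001]
force: [-1.4, 0.9, 2.3]
gripper_width: 0.101
```

```bash
python3 t.py
```

```text
[ 0.5628 -0.1449  0.1095] -106.82622742377588 [ 0.17  0.06 -0.03] [-1.4  0.9  2.3] 0.10127398118773417 [ -0.31 -49.3  -25.4   -0.16  -0.32   0.33]
[0.00246651 0.00085762] 2588
```

Emit:
jog_arm --series "0 0 0 0.06; 0 0 0 0.06; 0 0 0 0.06; 0 0 0 0"

```text
clock: 48.22
tcp_pos: [0.563, -0.1447, 0.1095]
ee_rot: [-1.639, 2.679, -0.0]
force: [0.6, 1.2, 2.9]
gripper_width: 0.102
```

```bash
python3 t.py
```

```text
[ 0.563  -0.1447  0.1095] -117.07955597033329 [ 0.43 -0.11  0.07] [0.6 1.2 2.9] 0.10179063417767799 [ -1.31 -49.06 -25.08  -0.69  -0.19   0.41]
[0.00277274 0.00085396] 2597
```

Emit:
jog_arm --series "0 0 0 0.06; 0 0 0 0.06; 0 0 0 0.06; 0 0 0 0"

```text
clock: 48.78
tcp_pos: [0.5631, -0.1446, 0.1095]
ee_rot: [-1.392, 2.815, -0.0]
force: [1.5, 2.6, 1.9]
gripper_width: 0.099
```

```bash
python3 t.py
```

```text
[ 0.5631 -0.1446  0.1095] -127.37100030937414 [ 0.59 -0.31  0.18] [1.5 2.6 1.9] 0.09872673528515583 [-2.060e+00 -4.886e+01 -2.476e+01 -1.090e+00 -4.000e-02  4.700e-01]
[0.00264755 0.00082224] 2595
```

Emit:
jog_arm --series "0 0 -0.2 0; 0 0 -0.3 0; 0 0 -0.7 0; 0 0 -0.7 0; 0 0.5 0 0"

```text
clock: 49.45
tcp_pos: [0.5483, -0.1347, 0.1876]
ee_rot: [-1.39, 2.815, -0.008]
force: [-0.2, 0.1, -2.3]
gripper_width: 0.097
```

Emit:
jog_arm --series "0 0.7 0 0; 0 0.4 0 0; 0 0 0 0; 0 0 0 0"

```text
clock: 49.95
tcp_pos: [0.5126, -0.1066, 0.1855]
ee_rot: [-1.39, 2.817, -0.002]
force: [0.6, -0.1, -2.2]
gripper_width: 0.104
```

```bash
cat > lk.py <<'E'
from h import *
import sys
s=bot.state();print(s['tcp_pos'].round(4),np.degrees(yaw(s)),s['force'].round(1))
g=snap('wrist',sys.argv[1]+'.png');P=worldpts(g,s)
print('spindle');blobs(P,.083,.1,(.54,.59,-.17,-.12),5)
q=P[(P[...,2]>.0895)&(P[...,2]<.095)&(abs(P[...,0]-.5636)<.012)&(abs(P[...,1]+.146)<.012)]
print(len(q),cv2.minAreaRect((q[:,:2]*1000).astype(np.float32)))
m=(abs(P[...,0]-.5637)<.025)&(abs(P[...,1]+.146)<.025)&(P[...,2]<.1)
v,u=np.nonzero(m);F=g['frame'];c=F[max(0,v.min()-5):v.max()+5,max(0,u.min()-5):u.max()+5]
cv2.imwrite('pics/'+sys.argv[1]+'z.png',cv2.resize(c,None,fx=7,fy=7,interpolation=cv2.INTER_CUBIC))
E
python3 lk.py w24
```

```text
[ 0.5126 -0.1066  0.1855] -127.47459501096074 [ 0.6 -0.1 -2.2]
spindle
px [278. 131.] n 176 c [ 563.4 -146.1] L,W 10.0 10.0 long yaw -5.6 z 91.3
122 ((563.3421020507812, -146.41864013671875), (9.551197052001953, 9.446778297424316), 85.35686492919922)
```

View pics/w24z.png

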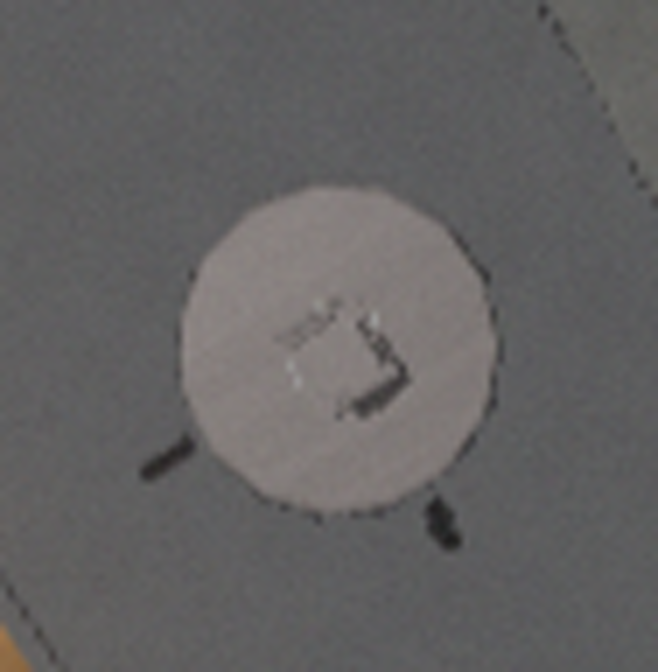

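The spindle went back to exactly −95.6° with the key 32° past square. That fits a soft stop, but it would also fit a key that never drove the spindle. To settle it, I'll refit the key, turn it about 40° counter-clockwise and look. I'll relock afterwards.

```bash
python3 - <<'E'
from h import *
g=bot.grab_frame('wrist');T=held(g);m=(abs(T[...,0])<.008)&(abs(T[...,1])<.04)&(abs(T[...,2]+.017)<.006)
print(np.polyfit(T[m][:,1],T[m][:,0],1),T[m][:,1].min(),T[m][:,1].max(),np.median(T[m][:,2]))
plan(.5626,-.1449,.14,-95.6)
E
```

```text
[0.00180736 0.00084726] -0.033644993354851986 0.030744422144548172 -0.017813530496340088
at [ 0.5125 -0.1066  0.1853] yaw -127.49 q6 1.81 t 50.05 F [-0.  -1.1 -1.4] w 0.099
shift tool units (current axes) [-0.003 -1.574  1.133] world d mm [ 50.1 -38.3 -45.3]
turn -0.557 shift after turning [ 0.829 -1.338  1.133]
```

Emit:
jog_arm --series "0 0 0 -0.186; 0 0 0 -0.186; 0 0 0 -0.185; 0.41 -0.67 0.3 0; 0.41 -0.67 0.5 0"

```text
clock: 50.68
tcp_pos: [0.5638, -0.145, 0.1538]
ee_rot: [-2.111, 2.326, -0.004]
force: [0.1, -0.0, -0.2]
gripper_width: 0.1
```

Emit:
jog_arm --series "0 0 0.3 0; 0 0 0 0; 0 0 0 0; 0 0 0 0"

```text
clock: 51.18
tcp_pos: [0.5621, -0.1436, 0.1423]
ee_rot: [-2.111, 2.326, -0.002]
force: [0.4, 0.1, -1.6]
gripper_width: 0.1
```

```bash
python3 - <<'E'
from h import *
plan(.5624,-.1449,.122,-95.6)
E
```

```text
at [ 0.5621 -0.1436  0.1423] yaw -95.54 q6 1.23 t 51.17 F [ 0.4  0.1 -1.6] w 0.1
shift tool units (current axes) [ 0.031 -0.009  0.507] world d mm [  0.3  -1.3 -20.3]
turn 0.001 shift after turning [ 0.031 -0.009  0.507]
```

Emit:
jog_arm --series "0.03 0 0.2 0; 0 0 0 0; 0 0 0.2 0; 0 0 0.1 0; 0 0 0 0"

```text
clock: 51.8
tcp_pos: [0.5618, -0.1449, 0.1208]
ee_rot: [2.111, -2.327, -0.001]
force: [-0.6, -0.1, -1.5]
gripper_width: 0.097
```

Emit:
jog_arm --series "0 0 0.1 0; 0 0 0.1 0; 0 0 0.1 0; 0 0 0.02 0; 0 0 0 0"

```text
clock: 52.42
tcp_pos: [0.562, -0.1451, 0.1095]
ee_rot: [-2.111, 2.327, -0.001]
force: [-2.4, 1.1, 6.1]
gripper_width: 0.099
```

```bash
python3 t.py
```

```text
[ 0.562  -0.1451  0.1095] -95.56287942065163 [0.21 0.4  0.02] [-2.4  1.1  6.1] 0.09853152386423092 [-1.000e-02 -4.694e+01 -2.477e+01  9.000e-02 -8.600e-01  1.000e-02]
[0.00264629 0.00082365] 2608
```

Emit:
jog_arm --series "0 0 0 -0.12; 0 0 0 -0.12; 0 0 0 -0.12; 0 0 0 0"

```text
clock: 52.98
tcp_pos: [0.5628, -0.1453, 0.1095]
ee_rot: [-2.492, 1.912, -0.004]
force: [0.6, 0.0, 4.7]
gripper_width: 0.101
```

```bash
python3 t.py
```

```text
[ 0.5628 -0.1453  0.1095] -75.00589583000115 [ 0.13 -0.02 -0.02] [0.6 0.  4.7] 0.1013484659145631 [-2.300e-01 -4.697e+01 -2.346e+01 -2.100e-01  1.000e-02 -6.900e-01]
[0.00188397 0.00070082] 2595
```

Emit:
jog_arm --series "0 0 0 -0.12; 0 0 0 -0.12; 0 0 0 -0.12; 0 0 0 0"

```text
clock: 53.52
tcp_pos: [0.5628, -0.1457, 0.1095]
ee_rot: [2.794, -1.436, 0.004]
force: [1.2, 0.4, 5.0]
gripper_width: 0.1
```

```bash
python3 t.py
```

```text
[ 0.5628 -0.1457  0.1095] -54.416819783390274 [-0.11 -0.02 -0.07] [1.2 0.4 5. ] 0.10033746567139672 [  0.27 -47.14 -23.29   0.05   0.2   -0.54]
[0.00123471 0.00046968] 2582
```

Now I'll lift and look at the spindle.

Emit:
jog_arm --series "0 0 -0.2 0; 0 0 -0.3 0; 0 0 -0.7 0; 0 0 -0.7 0; 0 0.5 0 0"

```text
clock: 54.2
tcp_pos: [0.5468, -0.157, 0.1865]
ee_rot: [-2.796, 1.433, -0.007]
force: [0.0, -0.5, -1.1]
gripper_width: 0.102
```

Emit:
jog_arm --series "0 0.7 0 0; 0 0.4 0 0; 0 0 0 0; 0 0 0 0"

```text
clock: 54.7
tcp_pos: [0.51, -0.1823, 0.1842]
ee_rot: [-2.794, 1.435, 0.0]
force: [-0.0, 0.1, -1.9]
gripper_width: 0.102
```

```bash
python3 lk.py w25; python3 t.py
```

```text
[ 0.51   -0.1823  0.1842] -54.35867829898219 [-0.   0.1 -1.9]
spindle
px [280. 129.] n 180 c [ 563.4 -146.5] L,W 10.0 9.9 long yaw 16.4 z 91.7
130 ((563.3327026367188, -146.5679931640625), (9.672101974487305, 9.642165184020996), 17.89217185974121)
[ 0.5103 -0.1821  0.1843] -54.32167516369771 [-0.02 -0.01 -0.01] [-0.4 -0.9 -0.3] 0.10171497431657099 [-3.200e-01 -4.524e+01 -2.803e+01 -2.000e-02  1.000e-02  0.000e+00]
[0.00127817 0.00049636] 2590
```

View pics/w25z.png

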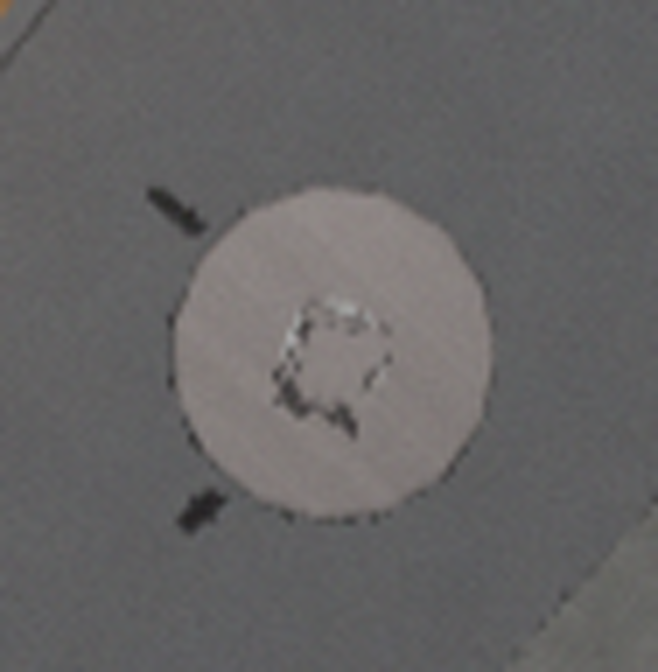

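The spindle moved to about −73°, so it had indeed been at the locked stop and the key does drive it. I'll refit and relock it fully.

```bash
cat > tgt.py <<'E'
from h import *
import sys
yw=float(sys.argv[1]);z=float(sys.argv[2])
g=bot.grab_frame('wrist');T=held(g);m=(abs(T[...,0])<.008)&(abs(T[...,1])<.04)&(abs(T[...,2]+.017)<.006)
f=np.polyfit(T[m][:,1],T[m][:,0],1);yc=(T[m][:,1].min()+T[m][:,1].max())/2
ox=f[1]+.0003;oy=yc
a=np.radians(yw);o=ox*np.array([np.cos(a),np.sin(a)])+oy*np.array([np.sin(a),-np.cos(a)])
t=np.array([.5635,-.1462])-o;print('off',ox,oy,'target',t.round(4))
plan(t[0],t[1],z,yw)
E
python3 tgt.py -73 .142
```

```text
off 0.0007702907207652523 -0.00046548673355737216 target [ 0.5628 -0.1456]
at [ 0.5104 -0.182   0.1844] yaw -54.28 q6 0.4 t 54.85 F [ 0.5 -0.2 -0.8] w 0.096
shift tool units (current axes) [ 0.027 -1.595  1.06 ] world d mm [ 52.4  36.4 -42.4]
turn 0.327 shift after turning [-0.487 -1.52   1.06 ]
```

Emit:
jog_arm --series "0 0 0 0.164; 0 0 0 0.163; -0.24 -0.76 0.3 0; -0.24 -0.76 0.5 0; 0 0 0.26 0"

```text
clock: 55.48
tcp_pos: [0.5637, -0.1444, 0.1408]
ee_rot: [-2.527, 1.866, 0.002]
force: [-0.7, 0.3, -2.2]
gripper_width: 0.1
```

Emit:
jog_arm --series "0 0 0 0; 0 0 0 0; 0 0 0 0"

```text
clock: 55.85
tcp_pos: [0.5625, -0.1469, 0.143]
ee_rot: [-2.524, 1.871, -0.002]
force: [0.0, -0.0, -2.0]
gripper_width: 0.099
```

```bash
python3 tgt.py -73 .122
```

```text
off 0.0009819700462254878 -0.0008068157059151204 target [ 0.5624 -0.1455]
at [ 0.5625 -0.1469  0.143 ] yaw -73.1 q6 0.83 t 55.9 F [ 0.3  0.8 -1.5] w 0.098
shift tool units (current axes) [-0.034 -0.007  0.524] world d mm [ -0.1   1.4 -21. ]
turn -0.002 shift after turning [-0.034 -0.007  0.524]
```

Emit:
jog_arm --series "-0.03 0 0.2 0; 0 0 0 0; 0 0 0 0"

```text
clock: 56.28
tcp_pos: [0.562, -0.1451, 0.134]
ee_rot: [2.524, -1.87, -0.001]
force: [0.5, -0.5, -1.9]
gripper_width: 0.1
```

```bash
python3 tgt.py -73 .11
```

```text
off 0.0010004038747433656 -0.0004461370292071186 target [ 0.5628 -0.1454]
at [ 0.5621 -0.1451  0.1341] yaw -73.06 q6 0.83 t 56.33 F [ 0.4 -0.8 -1. ] w 0.099
shift tool units (current axes) [ 0.01  -0.014  0.602] world d mm [  0.7  -0.2 -24.1]
turn -0.001 shift after turning [ 0.01  -0.014  0.602]
```

Emit:
jog_arm --series "0.01 -0.01 0.15 0; 0 0 0.1 0; 0 0 0.1 0; 0 0 0.05 0; 0 0 0 0"

```text
clock: 56.95
tcp_pos: [0.5625, -0.1453, 0.1179]
ee_rot: [2.524, -1.87, -0.001]
force: [-0.6, 0.3, -1.7]
gripper_width: 0.102
```

Emit:
jog_arm --series "0 0 0.1 0; 0 0 0.08 0; 0 0 0.06 0; 0 0 0 0"

```text
clock: 57.45
tcp_pos: [0.5627, -0.1455, 0.1095]
ee_rot: [2.525, -1.87, 0.001]
force: [-1.9, 0.2, 5.2]
gripper_width: 0.1
```

```bash
python3 t.py
```

```text
[ 0.5627 -0.1455  0.1095] -73.0493311604737 [0.18 0.42 0.01] [-1.9  0.2  5.2] 0.0995360945967429 [ 1.000e-02 -4.722e+01 -2.502e+01  1.200e-01 -9.400e-01  1.000e-02]
[0.00232494 0.00068878] 2586
```

Emit:
jog_arm --series "0 0 0 0.12; 0 0 0 0.12; 0 0 0 0.12; 0 0 0 0.12; 0 0 0 0.12"

```text
clock: 58.12
tcp_pos: [0.563, -0.1449, 0.1095]
ee_rot: [-1.854, 2.535, -0.001]
force: [-0.9, 2.2, 5.7]
gripper_width: 0.1
```

Emit:
jog_arm --series "0 0 0 0.12; 0 0 0 0.1; 0 0 0 0.08; 0 0 0 0; 0 0 0 0"

```text
clock: 58.75
tcp_pos: [0.5631, -0.1447, 0.1095]
ee_rot: [-1.46, 2.78, -0.0]
force: [-0.4, 2.4, 4.9]
gripper_width: 0.101
```

```bash
python3 t.py
```

```text
[ 0.5631 -0.1447  0.1095] -124.60327282359381 [0.63 0.08 0.15] [-0.4  2.4  4.9] 0.10058917576408392 [ -1.79 -47.47 -24.89  -0.83  -0.72   0.13]
[0.00305119 0.0008503 ] 2597
```

Emit:
jog_arm --series "0 0 -0.2 0; 0 0 -0.3 0; 0 0 -0.7 0; 0 0 -0.7 0; 0 0.5 0 0"

```text
clock: 59.42
tcp_pos: [0.5482, -0.1355, 0.1875]
ee_rot: [-1.457, 2.779, -0.008]
force: [-0.4, -0.5, -2.1]
gripper_width: 0.1
```

Emit:
jog_arm --series "0 0.7 0 0; 0 0.4 0 0; 0 0 0 0; 0 0 0 0"

```text
clock: 59.92
tcp_pos: [0.5108, -0.1096, 0.1848]
ee_rot: [-1.459, 2.781, -0.002]
force: [1.0, -0.4, -1.6]
gripper_width: 0.099
```

```bash
python3 lk.py w26; python3 t.py
```

```text
[ 0.5108 -0.1096  0.1848] -124.62218145794331 [ 1.  -0.4 -1.6]
spindle
px [278. 131.] n 176 c [ 563.5 -146.2] L,W 10.0 9.9 long yaw -6.3 z 91.8
140 ((563.4013671875, -146.39608764648438), (9.584830284118652, 9.896592140197754), 84.23817443847656)
[ 0.5108 -0.1097  0.1847] -124.63051992822373 [-0.   -0.    0.01] [ 0.3  0.1 -0.9] 0.09837096177379585 [ 1.600e-01 -4.329e+01 -2.786e+01  0.000e+00  2.000e-02 -0.000e+00]
[0.00255686 0.00082792] 2589
```

View pics/w26.png

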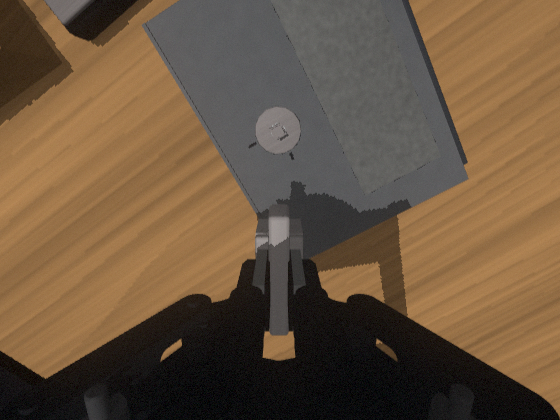

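The spindle is back at −96° (278,131), so the box is locked. Now I'll return the key.

```bash
python3 - <<'E'
from h import *
rows(.5091,.3703,.12,-3.3,14)
E
```

```text
at [ 0.5107 -0.1096  0.1846] yaw -124.63 q6 1.75 t 60.025 F [-0.  -0.6 -0.6] w 0.102
-0.70 0.49 0.12 -0.151; -0.77 0.38 0.12 -0.151; -0.82 0.26 0.12 -0.151; -0.85 0.13 0.12 -0.151; -0.86 0.00 0.12 -0.151; -0.85 -0.13 0.12 -0.151; -0.82 -0.25 0.12 -0.151; -0.77 -0.37 0.12 -0.151; -0.71 -0.48 0.12 -0.151; -0.63 -0.58 0.12 -0.151; -0.53 -0.67 0.12 -0.151; -0.42 -0.74 0.12 -0.151; -0.31 -0.80 0.12 -0.151; -0.18 -0.84 0.12 -0.151
```

Emit:
jog_arm --series "-0.70 0.49 0 -0.151; -0.77 0.38 0 -0.151; -0.82 0.26 0.1 -0.151; -0.85 0.13 0.1 -0.151; -0.86 0.00 0.12 -0.151"

```text
clock: 60.65
tcp_pos: [0.5101, 0.0635, 0.1715]
ee_rot: [-2.387, 2.042, -0.001]
force: [-0.4, 0.4, -1.6]
gripper_width: 0.101
```

Emit:
jog_arm --series "-0.85 -0.13 0.12 -0.151; -0.82 -0.25 0.12 -0.151; -0.77 -0.37 0.12 -0.151; -0.71 -0.48 0.12 -0.151; -0.63 -0.58 0.12 -0.151"

```text
clock: 61.28
tcp_pos: [0.5091, 0.2352, 0.1473]
ee_rot: [2.972, -1.018, 0.0]
force: [-0.6, -1.6, -2.1]
gripper_width: 0.098
```

Emit:
jog_arm --series "-0.53 -0.67 0.12 -0.151; -0.42 -0.74 0.12 -0.151; -0.31 -0.80 0.12 -0.151; -0.18 -0.84 0.12 -0.151; 0 0 0 0"

```text
clock: 61.9
tcp_pos: [0.5079, 0.3731, 0.1274]
ee_rot: [-3.14, 0.091, 0.001]
force: [0.2, 0.3, -1.2]
gripper_width: 0.096
```

Emit:
jog_arm --series "0 0 0 0; 0 0 0 0"

```text
clock: 62.15
tcp_pos: [0.5084, 0.37, 0.1285]
ee_rot: [3.14, -0.099, 0.0]
force: [0.1, 0.4, -1.2]
gripper_width: 0.101
```

```bash
python3 - <<'E'
from h import *
plan(.507,.3705,.06,-3.3)
s=bot.state();g=snap('wrist','w27.png');T=held(g);m=(abs(T[...,0])<.008)&(abs(T[...,1])<.04)&(abs(T[...,2]+.017)<.006)
print(np.polyfit(T[m][:,1],T[m][:,0],1),T[m][:,1].min(),T[m][:,1].max(),np.median(T[m][:,2]),np.polyfit(T[m][:,1],T[m][:,2],1)[0])
E
```

```text
at [0.5084 0.37   0.1285] yaw -3.61 q6 0.52 t 62.15 F [ 0.1  0.4 -1.2] w 0.101
shift tool units (current axes) [-0.035 -0.011  1.714] world d mm [ -1.4   0.5 -68.5]
turn -0.005 shift after turning [-0.034 -0.011  1.714]
[-0.00114122 -0.00025204] -0.03251511417887694 0.03188940802478264 -0.017814849908007607 -0.014167315109839335
```

View pics/w27.png

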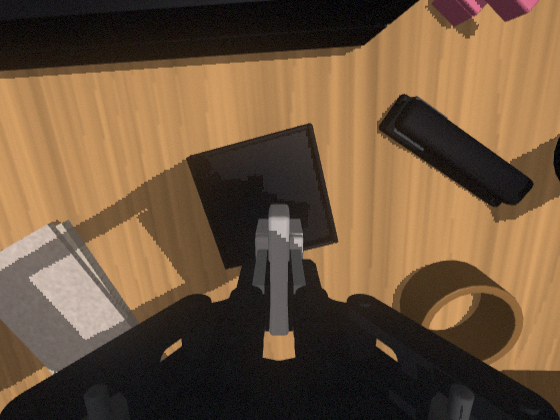

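Emit:
jog_arm --series "-0.03 0 0.6 0; 0 0 0.6 0; 0 0 0.5 0; 0 0 0 0; 0 0 0 0"

```text
clock: 62.82
tcp_pos: [0.5075, 0.3709, 0.0615]
ee_rot: [-3.14, 0.097, -0.002]
force: [0.6, 0.4, -1.4]
gripper_width: 0.1
```

```bash
python3 - <<'E'
from h import *
plan(.507,.3705,.039,-3.3)
E
```

```text
at [0.5075 0.3709 0.0615] yaw -3.54 q6 0.52 t 62.83 F [ 0.6  0.4 -1.4] w 0.1
shift tool units (current axes) [-0.012  0.011  0.562] world d mm [ -0.5  -0.4 -22.5]
turn -0.004 shift after turning [-0.012  0.011  0.562]
```

Emit:
jog_arm --series "0 0 0.3 0; 0 0 0.15 0; 0 0 0.08 0; 0 0 0 0; 0 0 0 0"

```text
clock: 63.45
tcp_pos: [0.5068, 0.3711, 0.0394]
ee_rot: [-3.14, 0.096, -0.0]
force: [0.4, -0.3, -1.7]
gripper_width: 0.095
```

Emit:
jog_arm --series "0 0 0.03 0; 0 0 0 0; 0 0 0 0"

```text
clock: 63.82
tcp_pos: [0.507, 0.3712, 0.0386]
ee_rot: [-3.14, 0.096, -0.001]
force: [-0.2, 0.2, 2.9]
gripper_width: 0.096
```

The key touches the tray floor with 3 N, so I'll release and rise.

Emit:
jog_arm --series "0 0 0 0; 0 0 0 0; 0 0 0 0; 0 0 0 0" --fingers 0.6

```text
clock: 64.32
tcp_pos: [0.5067, 0.371, 0.038]
ee_rot: [3.14, -0.096, -0.0]
force: [0.2, 0.3, -0.3]
gripper_width: 0.601
```

Emit:
jog_arm --series "0 0 -0.3 0; 0 0 -0.8 0; 0 0 -0.9 0; 0 0 -0.9 0; 0 0 -0.9 0"

```text
clock: 64.95
tcp_pos: [0.5068, 0.3711, 0.1924]
ee_rot: [-3.14, 0.096, -0.002]
force: [1.1, 0.7, -0.4]
gripper_width: 0.6
```

Emit:
jog_arm --series "0 -0.5 -0.6 0; 0 0 0 0; 0 0 0 0"

```text
clock: 65.32
tcp_pos: [0.5073, 0.3903, 0.2132]
ee_rot: [3.139, -0.095, -0.002]
force: [-0.8, 0.1, -1.0]
gripper_width: 0.601
```

```bash
python3 - <<'E'
from h import *
s=bot.state();print(s['tcp_pos'],s['force'].round(1),s['clock'])
g=snap('wrist','w28.png');P=worldpts(g,s);b=(.42,.6,.28,.45)
blobs(P,.050,.062,b,20);print('block');blobs(P,.028,.040,b,20);print('rim');blobs(P,.012,.02,b,50)
g=snap('top','top2.png');P=worldpts(g)
print('top lid');blobs(P,.066,.08,(.4,.72,-.32,-.05),100)
print('loose packs?');blobs(P,.018,.03,(.3,.75,-.05,.35))
snap('scene','s3.png')
E
```

```text
[0.50732652 0.39034709 0.21315755] [-0.8  0.1 -1. ] 65.325
px [280. 206.] n 561 c [506.7 371.5] L,W 63.3 9.5 long yaw 86.7 z 56.4
block
px [288. 202.] n 161 c [516.3 371. ] L,W 25.5 6.9 long yaw 86.7 z 34.4
px [272. 202.] n 142 c [497.8 372. ] L,W 25.3 6.8 long yaw 89.0 z 34.5
rim
px [269. 196.] n 1360 c [496.2 371.8] L,W 110.3 110.0 long yaw -78.9 z 16.2
top lid
px [332. 223.] n 3414 c [ 562.  -184.7] L,W 232.0 183.1 long yaw -5.7 z 72.7
loose packs?
```

View pics/w28.png

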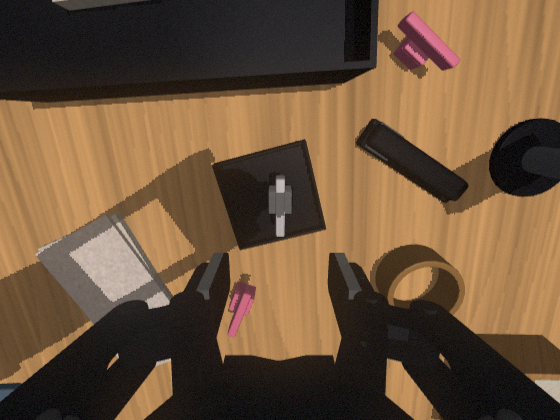

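View pics/top2.png

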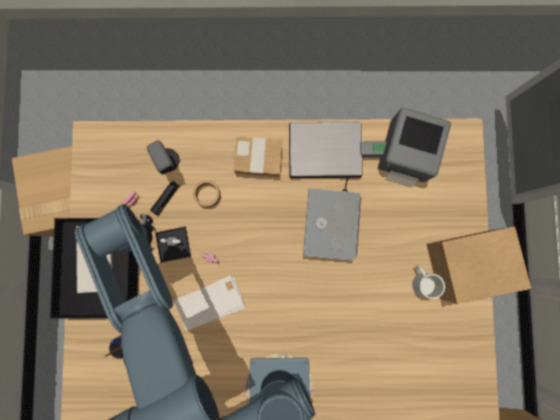

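View pics/s3.png

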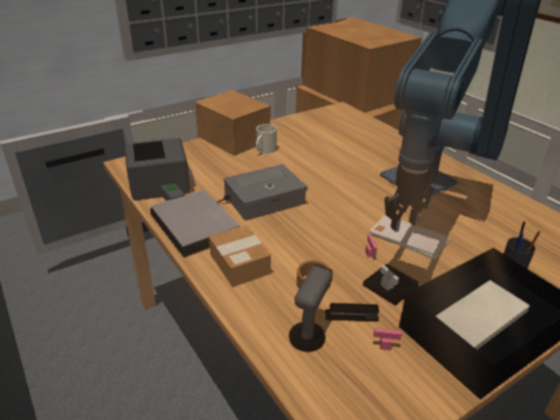

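The key stands upright in the tray (280,205), the lid is shut and locked, no batteries are loose, and the bystanders haven't moved. I'll hand in the job.

```bash
python3 -c "
from h import *
print(bot.job_done())"
```

```text
the job is handed in; nothing more can be done
None
```

The job is done and handed in at about 65 s of the 210 s allowed. I found three batteries on the counter, and each is flat in its own pocket in the row farther from the hinge. The lid is shut and locked, and the key is back in its tray.

**Last checks**
- **Batteries:** before I shut the lid, the tops read 52.8 mm (about 52 expected, and the camera reads about 0.8 mm high). No batteries were left on the counter.
- **Lid:** the outer face reads 72.7 mm in both the top and wrist views, against 72 mm for shut.
- **Key:** it stands upright in the tray, with the wing top at 56.4 mm (the same as at the start) and 2–3 mm from its first spot.
- **Bystanders:** the tape roll, stapler, mug and carton look unmoved in the final pictures; I did not measure them.

**Locking:** turning the key gave no clear torque stop. The spindle's stop felt soft, and the key went 20–30° past square. To be sure the key was really turning the lock, I put it back on and turned it counter-clockwise. The spindle moved about 22°, which showed it had been at the locked end. I then turned it fully clockwise again, and it last read about −96°, against an expected locked angle of −95.6°. This means the lock was briefly turned back partway during the check.

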